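# Pack the single-tuft brushes for travel

## Task

Pack every brush that is hanging in the drip stand for a trip: press the travel tube of its colour down in the steriliser dock so that it springs up, lift it out and stand it upright in the grey caddy, one tube to a compartment, with the brush pushed into it head first until its collar sits on the tube's rim. Leave a tube that has no brush latched in the dock, and do not disturb the denture cup, the tumbler or the pill organiser.

Things in the scene. Friction and masses are not known exactly. Their poses are not given: they have to be found in the camera images.
- dock: White UV steriliser dock fixed to the ledge, 96 x 212 x 96 mm (x, y, z). Origin: centre of its underside; z up, x away from its front (the dark lamp strip), y along the row of bays. Three round push-push bays, 39 mm bore, open in the flat deck (96 mm up) at x -12 mm, y -66, 0, 66 mm, one tube each. Latched, only the top 5 mm of a tube, a cone too sloping to grip, stand above the deck.
- bay0 (a joint): Spring platform of the dock's bay at y -66 mm, the tube loose on it. Value m: 0 latched, -0.008 pressed to the stop, 0.040 risen. Any colour of tube may be in it. Press the tube straight down by its rim to the hard stop 8 mm down (3 to 5 N on the way) and let go: the bay rises in half a second.
- bay1 (a joint): Spring platform of the dock's bay at y 0 mm, the tube loose on it. Value m: 0 latched, -0.008 pressed to the stop, 0.040 risen. Any colour of tube may be in it. Risen, the tube stands 45 mm above the deck, the lower 40 mm of that straight-sided. Pressing a risen tube right down again (up to 10 N) latches it again.
- bay2 (a joint): Spring platform of the dock's bay at y 66 mm, the tube loose on it. Value m: 0 latched, -0.008 pressed to the stop, 0.040 risen. Any colour of tube may be in it. Works like the other bays.
- tube_red: Red travel tube, loose, 50 g, upright in a bay of the dock at the start. Round, 36 mm across, 85 mm tall; the top 5 mm taper to a flat rim 25 mm across round a narrow mouth 15.6 mm across; closed bottom 5 mm thick. Origin: centre of its underside; z along its axis, rim at z 85 mm.
- tube_yellow: Yellow travel tube, loose, 50 g, upright in a bay of the dock at the start. Round, 36 mm across, 85 mm tall; the top 5 mm taper to a flat rim 25 mm across round a narrow mouth 15.6 mm across; closed bottom 5 mm thick. Origin: centre of its underside; z along its axis, rim at z 85 mm.
- tube_blue: Blue travel tube, loose, 50 g, upright in a bay of the dock at the start. Round, 36 mm across, 85 mm tall; the top 5 mm taper to a flat rim 25 mm across round a narrow mouth 15.6 mm across; closed bottom 5 mm thick. Origin: centre of its underside; z along its axis, rim at z 85 mm.
- brush_red: Red single-tuft brush, loose, 25 g, hanging head down in the drip stand by its collar; may be absent. Origin: the head's tip; z along the brush, up from the tip. White head 11 mm across and shaft 9 mm across up to the collar; collar 26 mm across, z 68 to 72 mm; round handle 13 mm across, z 72 to 124 mm. Home in a tube, its origin is 17 mm above the tube's, the collar on the rim.
- brush_yellow: Yellow single-tuft brush, loose, 25 g, hanging head down in the drip stand by its collar; may be absent. Origin: the head's tip; z along the brush, up from the tip. White head 11 mm across and shaft 9 mm across up to the collar; collar 26 mm across, z 68 to 72 mm; round handle 13 mm across, z 72 to 124 mm. Home in a tube, its origin is 17 mm above the tube's, the collar on the rim.
- brush_blue: Blue single-tuft brush, loose, 25 g, hanging head down in the drip stand by its collar; may be absent. Origin: the head's tip; z along the brush, up from the tip. White head 11 mm across and shaft 9 mm across up to the collar; collar 26 mm across, z 68 to 72 mm; round handle 13 mm across, z 72 to 124 mm. Home in a tube, its origin is 17 mm above the tube's, the collar on the rim.
- stand: Steel drip stand fixed to the ledge, 80 x 190 mm, its top plate (50 x 190 mm) 88 mm above the origin, with three 16 mm holes at x = 0, y = -60, 0, 60 mm in which the brushes hang, in any order. Origin: centre of its underside; z up, y along the row.
- caddy: Grey open travel caddy, loose, 500 g, 53 x 183 x 40 mm (x, y, z), outer walls and floor 4 mm thick; two solid dividers 20 mm thick leave three square compartments 45 x 45 mm with centres at x 0, y -65, 0, 65 mm. Origin: centre of its underside; z up. A tube stands in a compartment with its underside 4 mm above the origin. Any tube may go in any compartment, one each.
- denture_cup: Pale blue lidded denture cup, loose, 94 mm across, 80 mm tall; origin at the centre of its underside. A bystander.
- tumbler: Clear glass tumbler, loose, 72 mm across, 105 mm tall; origin at the centre of its underside. A bystander.
- pill_organiser: White seven-compartment pill organiser, loose, 42 x 190 x 25 mm; origin at the centre of its underside. A bystander.
Mind the look-alikes: they are no part of the job. Leave any green or turquoise look-alike of the brush_red alone.

How it is judged:
By the outcome, as a careful person would: the job done as asked, in the order asked, and still so for the second after the job is handed in, with the robot touching nothing.
Of brush_red, brush_yellow, brush_blue only 2 to 3 are there at a start; the rules pass over those that are not, and their reading is None.
At some moment in a run one of caddy may be knocked a few centimetres aside while the robot is not near it.
It also fails if it takes over 210 s, if anything falls off the work surface, if the arm or the gripper's body presses on something with over 40 N, if the wrist force passes 120 N, or if a joint passes its speed limit or range.

## Robot

A 6-joint arm with a two-finger parallel gripper is mounted at the origin on the work surface. World frame = base frame: x ahead of the robot, y to its left, z up, the work surface at z = 0. Lengths are in m, angles in rad, forces in N, time in s.
With the tool pointing down it reaches from about 0.3 to 0.825 m from the base axis. Payload 5.4 kg.
Tool frame: the origin (TCP) lies midway between the tips of the shut fingers; the grasp point (between the pads) lies 19 mm behind it (manip.pinch_z is the distance from the TCP to the grasp point, in m); z points along the fingers, y is the line along which they close (so a half turn about z gives the same grasp; the last joint's range is limited). The gripper opens to 92 mm and grips with 3 to 60 N. Pads are 20 mm wide; open, the fingers measure 128 mm over their backs; the gripper's body (75 mm by 189 mm) begins 69 mm behind the grasp point.
Start: joints at [1.056, 0.158, 1.597, -0, 1.386, -0.21], TCP at [0.173, 0.548, 0.215] pointing down, gripper open.
Joint ranges: [-2.91, 2.91], [-0.94, 2.29], [0.18, 2.7], [-1.29, 4.43], [0.17, 2.64], [-3, 3]. Speed limits (rad/s): [2.57, 2.57, 3.14, 3.14, 3.14, 3.14].

## Interface

Orientations are given as a unit quaternion [w, x, y, z].
In Python, from station import manip gives the robot as it stands.
- The arm moves only by the tool carry_out, never from a script. Its argument "moves" is one flat list of numbers, 5 for each row, row after row: the shift along the tool's x, y, z in cm, then the turn about the tool's z in degrees, then the opening, from 0 (shut) to 1 (fully open). A call has exactly 8 rows; each row is the pose to reach, as a shift and turn from the pose commanded when the call began, along the tool's axes at that moment; what a row does not reach only later rows make up. A row lasts 1/10 s, in which the tool goes at most 50 mm and 8.59 degrees, less where a joint would pass 70% of its speed; a pose out of reach is approached as far as the arm can. A call with a gripper value outside its range is refused whole. The fingers move at their own pace and stop on an object; "force" is the grip in N (left out, the last holds). Time passes only in rows, so rows that repeat a pose let the fingers close, or fill a call up. It gives the time, the measured TCP pose, the force, the opening and the grip force at its end, in the units of the state.
- manip.get_obs(): the state, without advancing time (a new reading comes with each control period).
- manip.read_camera(name): name is "scene" or "top" or "wrist"; returns a dict with "frame" (400x640x3 uint8, blue, green, red), "depth" (400x640 float32, m along the optical axis (not along the pixel's ray), 0 where there is no reading), "mtx" (3x3 intrinsics, pixels), "D" ([k1, k2, p1, p2, k3] as OpenCV has them; the pictures are not rectified), "R" (3x3) and "t" (3): a world point X has camera coordinates R X + t; the wrist camera has in their place "hand_eye" (4x4, takes a point from camera to tool coordinates, whose origin is the TCP and whose axes are the flange's). Camera axes: x right, y down, z forward; pixel columns grow to the right and rows downward; lengths in m; the calibration is good to about 2 mm. A picture is of the moment at which its call begins: read the wrist's pose just before it.
- manip.job_done(): hands the job in; it is judged then, once.
The state is a dict: "t": time; "q": joint angles; "qd": joint speeds; "joint_efforts": joint torques, N m; "tool_pos": TCP position; "orientation": TCP orientation; "ft_force": force on the tool from outside, world axes, zero at the start; "wrist_torque": the same for the moment, N m; "width": opening from 0.0 (shut) to 1.0 (fully open); "finger_force": force on a finger pad.
Only numpy, scipy, OpenCV 4.12 (cv2) and the standard library are available. Lean on these libraries where they do the work, as an engineer would, in place of code of your own. Each camera call takes 0.05 s, during which the arm holds its last target. There are 200 camera calls.

## Working session

There is one attempt and no reset: what is moved stays moved. The work goes in short steps, Python scripts to look and compute and a tool call to move; the robot and the scene stay as the last step left them, time stands still between calls to the robot, and variables do not carry over. Pictures are saved under pics/ and viewed, at most 14 in all, crops included, and the job is handed in when it is done.

Besides the shell and the picture viewer there is one more tool, called by a JSON object that holds its "name" and its "arguments". carry_out: Moves the arm, as the interface text tells. Its arguments: {"type":"object","properties":{"moves":{"type":"array","items":{"type":"number"}},"force":{"type":"number"}},"required":["moves"]}

```bash
ls; mkdir -p pics
cat > h.py <<'E'
import numpy as np,cv2
from station import manip
from scipy.spatial.transform import Rotation as Ro
def cam(n):
    o=manip.get_obs(); c=manip.read_camera(n)
    if n=='wrist':
        w=o['orientation'];T=np.eye(4);T[:3,:3]=Ro.from_quat([w[1],w[2],w[3],w[0]]).as_matrix();T[:3,3]=o['tool_pos']
        M=T@np.array(c['hand_eye']);c['Rw']=M[:3,:3];c['o']=M[:3,3]
    else:
        R=np.array(c['R']);c['Rw']=R.T;c['o']=-R.T@np.array(c['t']).ravel()
    return c
def ray(c,uv):
    p=cv2.undistortPoints(np.array(uv,float).reshape(-1,1,2),np.array(c['mtx']),np.array(c['D'],float))[:,0]
    return np.c_[p,np.ones(len(p))]@c['Rw'].T
def onz(c,uv,z):
    d=ray(c,uv);return c['o']+d*((z-c['o'][2])/d[:,2])[:,None]
def cloud(c):
    v,u=np.mgrid[:400,:640];uv=np.c_[u.ravel(),v.ravel()]
    P=c['o']+ray(c,uv)*c['depth'].reshape(-1,1);return P.reshape(400,640,3)
def tool():
    o=manip.get_obs();w=o['orientation'];return Ro.from_quat([w[1],w[2],w[3],w[0]]).as_matrix(),np.array(o['tool_pos'])
def proj(c,X):
    R=c['Rw'].T;t=-R@c['o']
    return cv2.projectPoints(np.array(X,float).reshape(-1,1,3),cv2.Rodrigues(R)[0],t,np.array(c['mtx']),np.array(c['D'],float))[0][:,0]
E
python3 - <<'E'
from h import *
for n in('top','scene'):
    c=cam(n);cv2.imwrite(f'pics/{n}0.png',c['frame']);print(n,c['o'],c['Rw'][:,2],(c['depth']>0).mean())
print(manip.get_obs(),manip.pinch_z)
E
```

```text
pics
top [0.45531922 0.0200907  1.16392428] [ 0.13570621 -0.02321909 -0.99047701] 0.99609765625
scene [1.38584272 0.04236928 0.59539717] [-0.82385576 -0.02281325 -0.56634022] 0.9960703125
{'t': 0.1, 'q': array([ 1.05589153e+00,  1.58966866e-01,  1.59807390e+00,  3.74864112e-06,
        1.38620407e+00, -2.10116363e-01]), 'qd': array([-0.00064642, -0.00161361, -0.00143648, -0.00015533,  0.00034415,
        0.00154394]), 'joint_efforts': array([-3.17010536e-04, -3.86506820e+01, -3.22958314e+01,  7.02927215e-02,
        3.40077665e-02, -2.16923149e-05]), 'tool_pos': array([0.17230248, 0.5479983 , 0.21374437]), 'orientation': array([-2.94672937e-04,  1.51805325e-01,  9.88410067e-01, -7.71749073e-04]), 'ft_force': array([ 0.32568093, -0.26519957,  0.07405859]), 'wrist_torque': array([ 0.06751266, -0.02299452,  0.06451476]), 'finger_force': 0.0, 'width': 1.0025292856480694} 0.0187
```

View pics/top0.png

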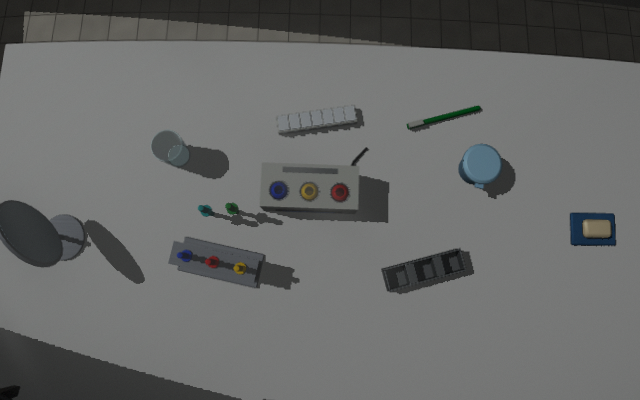

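View pics/scene0.png

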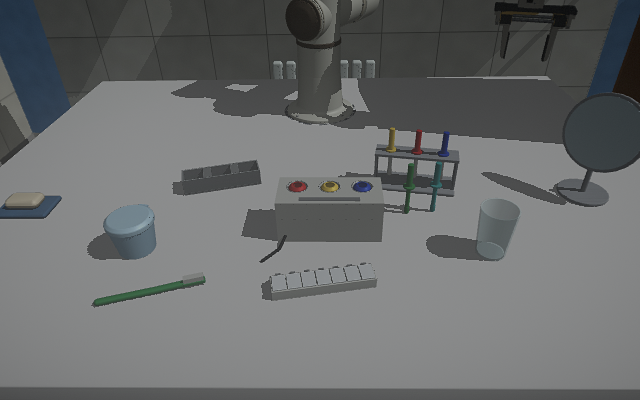

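Top view: the dock holds blue (278,190), yellow (309,191) and red (340,192) tubes. The stand holds blue (187,256), red (213,262) and yellow (240,268) brushes, so all three are there. The turquoise (205,210) and green (232,208) brushes stand free between the stand and the dock; those are the look-alikes, to be left alone. The caddy is at (427,270).

```bash
cat >> h.py <<'E'
def masks(c):
    h=cv2.cvtColor(c['frame'],cv2.COLOR_BGR2HSV);H,S,V=cv2.split(h)
    ok=(S>120)&(V>50)
    return dict(red=ok&((H<8)|(H>172)),yellow=ok&(H>15)&(H<35),blue=ok&(H>110)&(H<130),green=ok&(H>50)&(H<75),turq=ok&(H>78)&(H<98))
def blobs(m,mn=15):
    n,l,s,ce=cv2.connectedComponentsWithStats(m.astype(np.uint8))
    return [(ce[i].round(1),s[i],l==i) for i in range(1,n) if s[i][4]>=mn]
E
python3 - <<'E'
from h import *
np.set_printoptions(precision=3,suppress=True)
c=cam('top');P=cloud(c)
for k,m in masks(c).items():
    for ce,s,l in blobs(m):
        z=P[l][:,2];u=s[:2]+s[2:4]/2-.5
        print(k,ce,s,'zmed',np.median(z),'zmax',z.max(),'bb@.101',onz(c,[u],.101)[0,:2], 'top pts',np.median(P[l][z>z.max()-.01],0))
for nm,(x0,y0,x1,y1),zlo,zhi in(('caddy',(375,240,480,300),.03,.06),('dock',(250,150,370,220),.085,.099),('stand',(160,225,280,295),.08,.096),('tumbler',(145,125,195,170),.05,.12),('cup',(455,140,510,190),.06,.1),('pill',(270,100,365,140),.015,.04)):
    p=P[y0:y1,x0:x1].reshape(-1,3);q=p[(p[:,2]>zlo)&(p[:,2]<zhi)]
    r=cv2.minAreaRect((q[:,:2]*1000).astype(np.float32));print(nm,len(q),np.median(q[:,2]),r)
print(np.median(P[330:350,200:400,2]))
s=cam('scene')
for k,m in masks(s).items():
    for ce,st,l in blobs(m):print('scene',k,ce,st)
E
```

```text
red [338.7 191.8] [332 185  15  15 127] zmed 0.09809253647830762 zmax 1.1639242844261313 bb@.101 [ 0.61 -0.03] top pts [0.455 0.02  1.164]
red [211.3 261.4] [205 256  14  12  82] zmed 0.09376423280544799 zmax 1.1639242844261313 bb@.101 [0.455 0.236] top pts [0.455 0.02  1.164]
yellow [306.7 191.3] [301 184  14  15  95] zmed 0.09831662478930547 zmax 0.10429166109343635 bb@.101 [0.61  0.037] top pts [0.608 0.039 0.099]
yellow [239.3 267.8] [233 262  13  12 103] zmed 0.09255710037009712 zmax 0.1477659082494689 bb@.101 [0.444 0.177] top pts [0.443 0.177 0.143]
blue [276.6 190.4] [271 182  14  16 100] zmed 0.09849610787651353 zmax 1.1639242844261313 bb@.101 [0.612 0.101] top pts [0.455 0.02  1.164]
blue [183.9 255. ] [177 250  15  12  78] zmed 0.09329896227010392 zmax 0.1465714047099398 bb@.101 [0.465 0.296] top pts [0.466 0.294 0.144]
green [451.3 113.8] [424 106  56  17 175] zmed 0.012461661870893703 zmax 1.1639242844261313 bb@.101 [ 0.792 -0.279] top pts [0.455 0.02  1.164]
green [227.8 205.5] [226 204   5   4  18] zmed 0.12347085489251253 zmax 0.12763649278364086 bb@.101 [0.574 0.206]
[... 854 characters left out ...]
umbler 634 0.08552629712503879 ((703.7228393554688, 349.4306945800781), (69.64803314208984, 72.36995697021484), 84.81058502197266)
cup 1306 0.07841416708555271 ((687.8261108398438, -356.4616394042969), (91.60811614990234, 93.67463684082031), 40.016136169433594)
pill 1363 0.023208567325086582 ((793.4246215820312, 21.84630584716797), (45.004886627197266, 188.1446533203125), 10.37913990020752)
-0.0003757748464551236
scene red [418.8 142.6] [413 130   9  24  78]
scene red [297.9 187.1] [291 182  15  10  88]
scene yellow [392.4 140.7] [387 128   9  24  75]
scene yellow [330.3 187.2] [323 182  15  10  84]
scene blue [445.6 145.7] [439 132  10  25  85]
scene blue [363.  187.3] [356 182  15  10  83]
```

Run:
```python
from h import *
c=cam('scene');w=cam('wrist')
a=cv2.resize(c['frame'][0:80,470:600],None,fx=5,fy=5,interpolation=cv2.INTER_CUBIC)
cv2.imwrite('pics/g.png',a)
cv2.imwrite('pics/w.png',w['frame']);print(w['hand_eye'],w['mtx'])
```

```text
[[ 3.33897757e-04 -9.64479584e-01 -2.64157189e-01  7.48303338e-02]
 [ 9.99999942e-01  3.39365835e-04  2.49333320e-05 -3.30913396e-04]
 [ 6.55982352e-05 -2.64157182e-01  9.64479642e-01 -1.69645687e-01]
 [ 0.00000000e+00  0.00000000e+00  0.00000000e+00  1.00000000e+00]] [[283.75704115   0.         318.10170391]
 [  0.         283.75704115 201.9965726 ]
 [  0.           0.           1.        ]]
```

View pics/g.png

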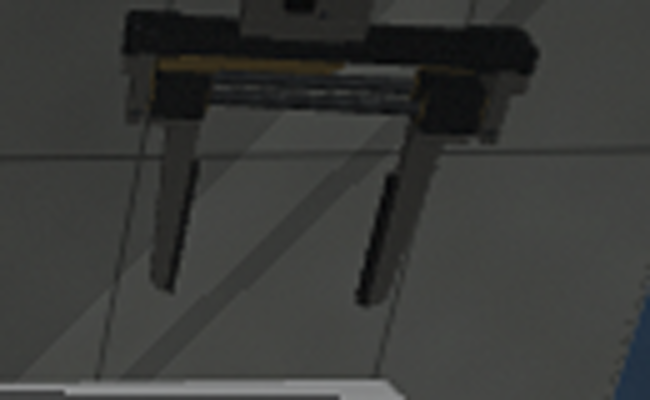

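View pics/w.png

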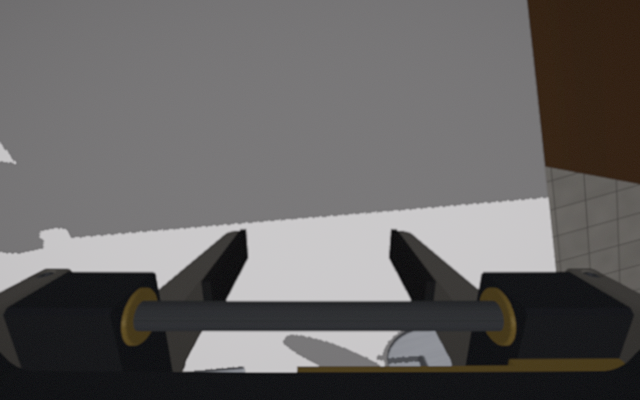

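The crop shows slim tapered fingers, so the shut tips (about 20 mm square) fit a 39 mm bore. I'll turn the tool so it closes along world x, and go above the blue tube first.

{"name": "carry_out", "arguments": {"moves": [-55.4,-29.5,-3.6,72.5,0,-55.4,-29.5,-3.6,72.5,0,-55.4,-29.5,-3.6,72.5,0,-55.4,-29.5,-3.6,72.5,0,-55.4,-29.5,-3.6,72.5,0,-55.4,-29.5,-3.6,72.5,0,-55.4,-29.5,-3.6,72.5,0,-55.4,-29.5,-3.6,72.5,0], "force": 10}}

```text
t: 1.1
tool_pos: [0.4536, 0.262, 0.2378]
orientation: [0.0, 0.686, 0.728, 0.0]
ft_force: [0.7, 0.8, 0.1]
width: 0.327
finger_force: 0.0
```

```bash
cat >> h.py <<'E'
def go(X,ang=0):
    R,p=tool();d=R.T@(np.array(X)-p);a=np.degrees(np.arctan2(R[1,1],R[0,1]))
    print('at',p.round(4),'ya',round(a,2),'shift cm',(d*100).round(2),'turn',round(a-ang,2))
E
python3 -c "
from h import *
go([.612,.1,.25])"
```

```text
at [0.4536 0.262  0.2378] ya 3.42 shift cm [-17.11  14.85  -1.22] turn 3.42
```

{"name": "carry_out", "arguments": {"moves": [-17.1,14.9,0,3.4,0,-17.1,14.9,0,3.4,0,-17.1,14.9,0,3.4,0,-17.1,14.9,0,3.4,0,-17.1,14.9,0,3.4,0,-17.1,14.9,0,3.4,0,-17.1,14.9,0,3.4,0,-17.1,14.9,0,3.4,0]}}

```text
t: 1.9
tool_pos: [0.6117, 0.1039, 0.2375]
orientation: [-0.0, 0.704, 0.71, -0.0]
ft_force: [0.6, -0.8, -0.3]
width: 0.004
finger_force: 0.0
```

```bash
cat >> h.py <<'E'
def rings(c,z,mn=100):
    out=[]
    for k in('red','yellow','blue'):
        for ce,s,l in blobs(masks(c)[k],mn):
            ct=max(cv2.findContours(l.astype(np.uint8),0,2)[0],key=cv2.contourArea)
            Q=onz(c,cv2.convexHull(ct)[:,0].astype(float),z)[:,:2];m,r=cv2.minEnclosingCircle((Q*1000).astype(np.float32))
            out.append((k,ce,s[2:],np.round(m,1),round(r,1)))
    return out
E
python3 - <<'E'
from h import *
go([.612,.1,.108])
c=cam('wrist');cv2.imwrite('pics/w1.png',c['frame'])
for r in rings(c,.097):print(r)
E
```

```text
at [0.6117 0.1039 0.2375] ya 0.45 shift cm [-0.4   0.03 12.95] turn 0.45
('red', array([157.7,  61.2]), array([ 51,  33, 827], dtype=int32), array([445.9, 238.6]), 25.6)
('yellow', array([154.4, 124.5]), array([ 49,  25, 754], dtype=int32), array([433.8, 176.7]), 25.6)
('yellow', array([303.6, 317.2]), array([  7,  58, 281], dtype=int32), array([593.8, -59.6]), 42.5)
('yellow', array([332.4, 315.6]), array([  6,  58, 224], dtype=int32), array([630.2, -59.3]), 42.5)
('yellow', array([327.9, 366. ]), array([ 333,   13, 2214], dtype=int32), array([ 556. , -143.2]), 225.5)
('blue', array([172.1,   6.6]), array([ 26,  15, 268], dtype=int32), array([468.9, 289.6]), 12.1)
('blue', array([319.1, 194.6]), array([ 31,  31, 756], dtype=int32), array([612.3, 101.6]), 17.9)
```

View pics/w1.png

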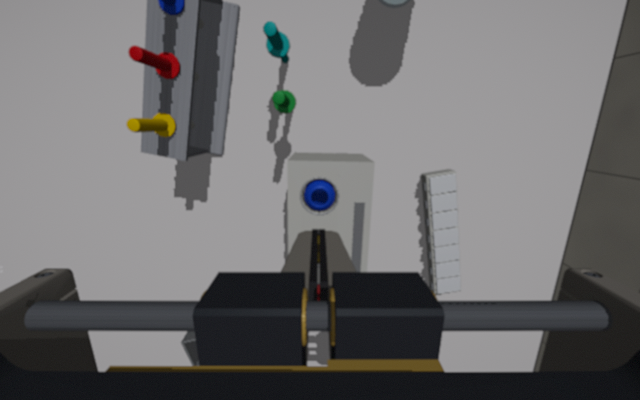

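Wrist view: the blue rim is at (319,195) on the dock, the yellow and red tubes are under the fingers, and the brushes hang at upper left. The blue ring measures 17.9 mm in radius, as it should, at (0.612, 0.1015). Pressing it now.

{"name": "carry_out", "arguments": {"moves": [-0.25,0,5,0.4,0,-0.25,0,10,0.4,0,-0.25,0,13,0.4,0,-0.25,0,13.6,0.4,0,-0.25,0,14,0.4,0,-0.25,0,14.3,0.4,0,-0.25,0,14.5,0.4,0,-0.25,0,14.5,0.4,0]}}

```text
t: 2.75
tool_pos: [0.6133, 0.1007, 0.0941]
orientation: [0.001, 0.707, 0.707, 0.001]
ft_force: [-2.0, 1.4, 4.4]
width: 0.004
finger_force: 2.1
```

{"name": "carry_out", "arguments": {"moves": [0,0,0.1,0,0,0,0,0.2,0,0,0,0,0.25,0,0,0,0,0.3,0,0,0,0,0.3,0,0,0,0,0.3,0,0,0,0,0.3,0,0,0,0,0.3,0,0]}}

```text
t: 3.55
tool_pos: [0.6136, 0.1007, 0.0922]
orientation: [0.001, 0.707, 0.707, 0.001]
ft_force: [-4.7, 2.4, 14.3]
width: 0.002
finger_force: 6.7
```

{"name": "carry_out", "arguments": {"moves": [0,0,-2,0,0,0,0,-5,0,0,0,0,-9,0,0.6,0,0,-12,0,0.6,0,0,-12,0,0.6,0,0,-12,0,0.6,0,0,-12,0,0.6,0,0,-12,0,0.6]}}

```text
t: 4.35
tool_pos: [0.6114, 0.1002, 0.2073]
orientation: [-0.001, 0.707, 0.707, -0.001]
ft_force: [0.6, 0.2, -0.1]
width: 0.501
finger_force: 0.0
```

Run:
```python
from h import *
go([.612,.1,.104])
c=cam('wrist')
for z in(.097,.137):
  for r in rings(c,z):
    if r[0]=='blue':print(r)
```

```text
at [0.6114 0.1002 0.2073] ya -0.03 shift cm [-0.02  0.09 10.33] turn -0.03
('blue', array([319.8, 205.3]), array([  38,   48, 1458], dtype=int32), array([612.4,  93.7]), 25.4)
('blue', array([319.8, 205.3]), array([  38,   48, 1458], dtype=int32), array([612.2, 105.2]), 21.7)
```

{"name": "carry_out", "arguments": {"moves": [0,0.1,5,0,0.6,0,0.1,10,0,0.6,0,0.1,10.3,0,0.6,0,0.1,10.3,0,0.3,0,0.1,10.3,0,0.3,0,0.1,10.3,0,0.3,0,0.1,10.3,0,0.3,0,0.1,10.3,0,0.3], "force": 15}}

```text
t: 5.2
tool_pos: [0.6148, 0.1003, 0.1083]
orientation: [0.001, 0.707, 0.707, 0.001]
ft_force: [0.6, -0.3, 0.4]
width: 0.378
finger_force: 14.8
```

{"name": "carry_out", "arguments": {"moves": [0,0,-5,0,0.3,0,0,-10,0,0.3,-5,-1,-11,0,0.3,-10,-4,-11,0,0.3,-15,-7,-11,0,0.3,-20,-10,-11,0,0.3,-20,-10,-11,0,0.3,-20,-10,-11,0,0.3]}}

```text
t: 6.0
tool_pos: [0.512, -0.1022, 0.2168]
orientation: [0.0, 0.709, 0.705, -0.0]
ft_force: [0.3, 0.6, -1.5]
width: 0.376
finger_force: 14.9
```

```bash
cat >> h.py <<'E'
def caddy():
    c=cam('top');P=cloud(c).reshape(-1,3);f=c['frame'].reshape(-1,3).astype(int)
    g=(f.max(1)-f.min(1)<30)&(P[:,2]>.03)&(P[:,2]<.05)&(P[:,0]>.3)&(P[:,0]<.6)&(P[:,1]<-.08)&(P[:,1]>-.42)
    q=P[g];m=np.zeros((500,500),np.uint8)
    ij=((q[:,:2]-[.25,-.5])*1000).astype(int);m[ij[:,0],ij[:,1]]=1
    n,l,s,ce=cv2.connectedComponentsWithStats(cv2.dilate(m,np.ones((9,9))))
    i=1+s[1:,4].argmax();q=q[l[ij[:,0],ij[:,1]]==i]
    (x,y),(w,h),a=cv2.minAreaRect((q[:,:2]*1000).astype(np.float32))
    if w>h:a-=90;w,h=h,w
    a=np.radians(a);yv=np.array([-np.sin(a),np.cos(a)]);C=np.array([x,y])/1000
    print('caddy',C.round(4),round(np.degrees(a),1),w,h,'comps',[(C+yv*d).round(4) for d in(.065,0,-.065)]);return c
E
python3 - <<'E'
from h import *
caddy();go([.430,-.168,.055])
print(manip.get_obs()['width'],manip.get_obs()['finger_force'])
E
```

```text
caddy [ 0.4398 -0.2032] -75.2 36.04146194458008 51.75846862792969 comps [array([ 0.5027, -0.1867]), array([ 0.4398, -0.2032]), array([ 0.377 , -0.2198])]
at [ 0.5129 -0.1006  0.2168] ya -0.19 shift cm [-6.77 -8.27 16.18] turn -0.19
0.3753841428422868 14.898982762497326
```

```bash
cat >> h.py <<'E'
def caddy():
    q=[]
    for n in('top','scene'):
        c=cam(n);P=cloud(c).reshape(-1,3);f=c['frame'].reshape(-1,3).astype(int)
        g=(f.max(1)-f.min(1)<30)&(P[:,2]>.034)&(P[:,2]<.045)&(P[:,0]>.3)&(P[:,0]<.6)&(P[:,1]<-.08)&(P[:,1]>-.42);q.append(P[g])
    q=np.concatenate(q);m=np.zeros((500,500),np.uint8)
    ij=((q[:,:2]-[.25,-.5])*1000).astype(int);m[ij[:,0],ij[:,1]]=1
    n,l,s,ce=cv2.connectedComponentsWithStats(cv2.dilate(m,np.ones((25,25))))
    i=1+s[1:,4].argmax();q=q[l[ij[:,0],ij[:,1]]==i]
    (x,y),(w,h),a=cv2.minAreaRect((q[:,:2]*1000).astype(np.float32))
    if w>h:a-=90;w,h=h,w
    a=np.radians(a);yv=np.array([-np.sin(a),np.cos(a)]);C=np.array([x,y])/1000
    print('caddy',C.round(4),round(np.degrees(a),1),round(w,1),round(h,1),'comps',[(C+yv*d).round(4) for d in(.065,0,-.065)])
E
python3 - <<'E'
from h import *
caddy()
c=cam('wrist');cv2.imwrite('pics/w2.png',c['frame'])
E
```

```text
caddy [ 0.4502 -0.2299] 16.0 60.6 184.4 comps [array([ 0.4323, -0.1674]), array([ 0.4502, -0.2299]), array([ 0.4681, -0.2924])]
```

View pics/w2.png

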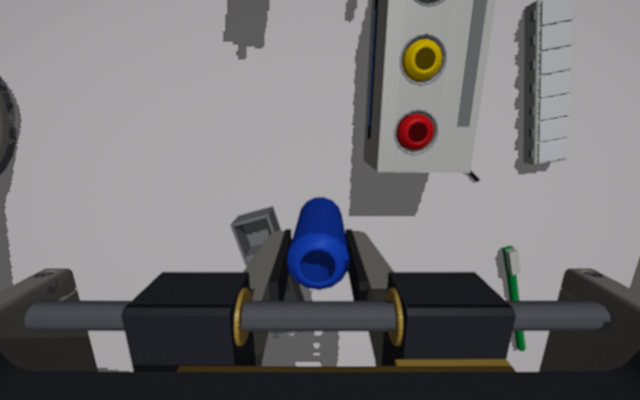

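The wrist view shows the blue tube held upright with its mouth at (320,265), and the caddy unmoved at (255,230). Lowering it into the +y compartment.

{"name": "carry_out", "arguments": {"moves": [-3.5,-4,0,0,0.3,-6.8,-8.2,0,0,0.3,-6.8,-8.2,0,0,0.3,-6.8,-8.2,5,0,0.3,-6.8,-8.2,9,0,0.3,-6.8,-8.2,11,0,0.3,-6.8,-8.2,11,0,0.3,-6.8,-8.2,11,0,0.3]}}

```text
t: 7.0
tool_pos: [0.4323, -0.1671, 0.1072]
orientation: [0.0, 0.707, 0.708, 0.0]
ft_force: [1.3, 0.1, -0.2]
width: 0.375
finger_force: 14.9
```

Run:
```python
from h import *
go([.430,-.168,.057])
```

```text
at [ 0.4323 -0.1671  0.1072] ya 0.07 shift cm [-0.09 -0.23  5.02] turn 0.07
```

{"name": "carry_out", "arguments": {"moves": [0,-0.2,1,0,0.3,0,-0.2,3,0,0.3,0,-0.2,4,0,0.3,0,-0.2,4.6,0,0.3,0,-0.2,4.9,0,0.3,0,-0.2,5,0,0.3,0,-0.2,5,0,0.3,0,-0.2,5,0,0.3]}}

```text
t: 7.8
tool_pos: [0.4304, -0.1679, 0.0584]
orientation: [0.001, 0.707, 0.707, 0.0]
ft_force: [-3.0, 2.5, 9.2]
width: 0.376
finger_force: 15.0
```

{"name": "carry_out", "arguments": {"moves": [0,0,-0.1,0,0.3,0,0,-0.1,0,0.6,0,0,-0.1,0,0.6,0,0,-0.1,0,0.6,0,0,-5,0,0.6,0,0,-10,0,0.6,0,0,-15,0,0.6,0,0,-17,0,0.6]}}

```text
t: 8.6
tool_pos: [0.4313, -0.169, 0.232]
orientation: [0.004, 0.707, 0.707, 0.001]
ft_force: [0.8, -0.0, -0.1]
width: 0.599
finger_force: 0.0
```

Run:
```python
from h import *
c=cam('wrist');cv2.imwrite('pics/w3.png',c['frame'])
for r in rings(c,.085):print(r)
go([.6115,.034,.215])
```

```text
('red', array([498.2,  57.8]), array([  38,   41, 1174], dtype=int32), array([615.9, -30.1]), 19.3)
('yellow', array([201.9, 316.9]), array([ 24,  58, 643], dtype=int32), array([ 283.3, -338.3]), 45.5)
('yellow', array([437. , 315.2]), array([ 19,  57, 365], dtype=int32), array([ 582.8, -339.1]), 45.0)
('yellow', array([432.9, 365.9]), array([ 335,   13, 1953], dtype=int32), array([ 531.1, -425.4]), 234.0)
('blue', array([316.3, 185.2]), array([ 31,  39, 947], dtype=int32), array([ 430.1, -162.5]), 22.3)
at [ 0.4321 -0.1695  0.2336] ya -0.01 shift cm [20.37 17.92  1.88] turn -0.01
```

View pics/w3.png

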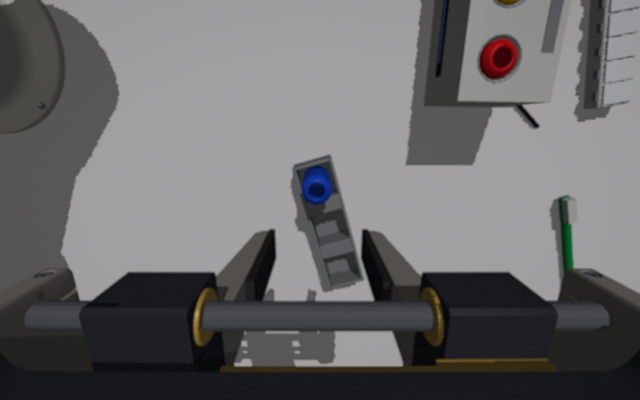

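Blue stands in its compartment at (317,185). Next is the yellow tube.

{"name": "carry_out", "arguments": {"moves": [20.4,17.9,0,0,0,20.4,17.9,0,0,0,20.4,17.9,0,0,0,20.4,17.9,0,0,0,20.4,17.9,0,0,0,20.4,17.9,0,0,0,20.4,17.9,0,0,0,20.4,17.9,6,0,0]}}

```text
t: 9.45
tool_pos: [0.6132, 0.0357, 0.1825]
orientation: [0.006, 0.707, 0.707, 0.004]
ft_force: [1.5, -0.5, 0.2]
width: 0.004
finger_force: 0.0
```

Run:
```python
from h import *
go([.6115,.0345,.091])
c=cam('wrist')
for r in rings(c,.097):print(r)
```

```text
at [0.6132 0.0357 0.1825] ya 0.04 shift cm [-0.09 -0.3   9.15] turn 0.04
('yellow', array([91.1, 31.6]), array([  82,   50, 1760], dtype=int32), array([429.9, 182. ]), 32.0)
('yellow', array([315.6, 205.9]), array([  38,   37, 1113], dtype=int32), array([611.4,  35.6]), 18.1)
('yellow', array([303.6, 317.1]), array([  7,  58, 279], dtype=int32), array([599.1, -86.1]), 35.1)
('yellow', array([332.4, 316.5]), array([  6,  58, 241], dtype=int32), array([628.6, -86.3]), 35.2)
('yellow', array([356.4, 365.8]), array([ 200,   14, 1898], dtype=int32), array([ 642.2, -154.3]), 111.6)
('blue', array([172.7, 348.9]), array([  47,   36, 1070], dtype=int32), array([ 452.2, -124.1]), 34.0)
```

{"name": "carry_out", "arguments": {"moves": [-0.05,-0.2,4,0,0,-0.05,-0.2,7.5,0,0,-0.05,-0.2,8.2,0,0,-0.05,-0.2,8.6,0,0,-0.05,-0.2,8.9,0,0,-0.05,-0.2,9.15,0,0,-0.05,-0.2,9.25,0,0,-0.05,-0.2,9.3,0,0]}}

```text
t: 10.3
tool_pos: [0.6072, 0.0348, 0.0922]
orientation: [0.001, 0.707, 0.707, 0.0]
ft_force: [-19.6, 2.7, 44.8]
width: 0.004
finger_force: 22.1
```

{"name": "carry_out", "arguments": {"moves": [0,0,0,0,0,0,0,0,0,0,0,0,0,0,0,0,0,0.05,0,0,0,0,0.05,0,0,0,0,0.05,0,0,0,0,0.05,0,0,0,0,0.05,0,0]}}

```text
t: 11.1
tool_pos: [0.6073, 0.0348, 0.0922]
orientation: [0.001, 0.707, 0.707, 0.0]
ft_force: [-18.6, 2.0, 45.1]
width: 0.005
finger_force: 22.3
```

{"name": "carry_out", "arguments": {"moves": [0,0,-2,0,0,0,0,-5,0,0,0,0,-9,0,0.6,0,0,-12,0,0.6,0,0,-12,0,0.6,0,0,-12,0,0.6,0,0,-12,0,0.6,0,0,-12,0,0.6]}}

```text
t: 11.9
tool_pos: [0.6051, 0.0357, 0.2009]
orientation: [-0.002, 0.707, 0.707, -0.001]
ft_force: [0.2, -0.0, 0.4]
width: 0.509
finger_force: 0.0
```

Run:
```python
from h import *
go([.6115,.0345,.104])
c=cam('wrist')
for z in(.097,.137):
  for r in rings(c,z):
    if r[0]=='yellow' and 300<r[1][0]<340:print(r)
```

```text
at [0.6051 0.0357 0.2009] ya -0.04 shift cm [-0.13  0.68  9.69] turn -0.04
('yellow', array([325.7, 208.9]), array([  39,   50, 1572], dtype=int32), array([612.6,  27.6]), 25.9)
('yellow', array([325.7, 208.9]), array([  39,   50, 1572], dtype=int32), array([611.5,  39.6]), 22.1)
```

{"name": "carry_out", "arguments": {"moves": [-0.1,0.6,3,0,0.6,-0.1,0.6,7,0,0.6,-0.1,0.6,9.7,0,0.6,-0.1,0.6,9.7,0,0.6,-0.1,0.6,9.7,0,0.3,-0.1,0.6,9.7,0,0.3,-0.1,0.6,9.7,0,0.3,-0.1,0.6,9.7,0,0.3]}}

```text
t: 12.75
tool_pos: [0.6138, 0.0347, 0.1079]
orientation: [0.001, 0.707, 0.707, 0.001]
ft_force: [0.8, 0.0, 1.3]
width: 0.384
finger_force: 14.9
```

{"name": "carry_out", "arguments": {"moves": [0,0,-5,0,0.3,0,0,-10,0,0.3,0,0,-12,0,0.3,-4,-2,-12,0,0.3,-8,-5,-12,0,0.3,-12,-8,-12,0,0.3,-14,-10,-12,0,0.3,-14,-10,-12,0,0.3]}}

```text
t: 13.55
tool_pos: [0.5108, -0.1074, 0.2267]
orientation: [0.001, 0.709, 0.706, -0.0]
ft_force: [0.3, 0.4, 0.1]
width: 0.375
finger_force: 14.9
```

Run:
```python
from h import *
caddy();go([.4475,-.231,.057])
```

```text
caddy [ 0.4511 -0.2297] 15.8 60.3 184.3 comps [array([ 0.4334, -0.1671]), array([ 0.4511, -0.2297]), array([ 0.4688, -0.2922])]
at [ 0.5126 -0.1053  0.2266] ya -0.09 shift cm [-12.58  -6.52  16.96] turn -0.09
```

{"name": "carry_out", "arguments": {"moves": [-5,-3,0,0,0.3,-9,-5,0,0,0.3,-12.5,-6.4,0,0,0.3,-12.5,-6.4,0,0,0.3,-12.5,-6.4,0,0,0.3,-12.5,-6.4,5,0,0.3,-12.5,-6.4,10,0,0.3,-12.5,-6.4,11.5,0,0.3]}}

```text
t: 14.45
tool_pos: [0.4466, -0.2255, 0.1056]
orientation: [-0.005, 0.706, 0.708, -0.0]
ft_force: [-0.4, 0.4, -0.6]
width: 0.38
finger_force: 14.9
```

Run:
```python
from h import *
go([.4485,-.231,.057])
```

```text
at [ 0.4466 -0.2255  0.1056] ya 0.15 shift cm [-0.58  0.22  4.86] turn 0.15
```

{"name": "carry_out", "arguments": {"moves": [0,0,0,0,0.3,0,0,0,0,0.3,0,0,0,0,0.3,0,0,0,0,0.3,0,0,0,0,0.3,0,0,0,0,0.3,0,0,0,0,0.3,0,0,0,0,0.3]}}

```text
t: 15.25
tool_pos: [0.4483, -0.2302, 0.1111]
orientation: [0.0, 0.707, 0.707, 0.0]
ft_force: [-0.2, -0.6, 0.2]
width: 0.378
finger_force: 14.9
```

Run:
```python
from h import *
go([.4485,-.231,.057])
```

```text
at [ 0.4483 -0.2302  0.1111] ya -0.03 shift cm [-0.08  0.02  5.41] turn -0.03
```

{"name": "carry_out", "arguments": {"moves": [0,0,1.5,0,0.3,0,0,3,0,0.3,0,0,4.5,0,0.3,0,0,5.1,0,0.3,0,0,5.4,0,0.3,0,0,5.4,0,0.3,0,0,5.4,0,0.3,0,0,5.4,0,0.3]}}

```text
t: 16.05
tool_pos: [0.4486, -0.2304, 0.0575]
orientation: [0.0, 0.707, 0.707, -0.0]
ft_force: [-0.6, 0.6, -0.7]
width: 0.373
finger_force: 15.0
```

{"name": "carry_out", "arguments": {"moves": [0,0,0.1,0,0.3,0,0,0.15,0,0.3,0,0,0.15,0,0.6,0,0,0.15,0,0.6,0,0,0.15,0,0.6,0,0,-5,0,0.6,0,0,-10,0,0.6,0,0,-15,0,0.6]}}

```text
t: 16.85
tool_pos: [0.4478, -0.2297, 0.2068]
orientation: [-0.001, 0.707, 0.707, -0.0]
ft_force: [1.6, -1.1, 0.8]
width: 0.598
finger_force: 0.0
```

Run:
```python
from h import *
go([.611,-.0315,.215])
```

```text
at [ 0.4478 -0.2297  0.2068] ya -0.02 shift cm [19.82 16.31 -0.82] turn -0.02
```

Now red.

{"name": "carry_out", "arguments": {"moves": [19.8,16.2,0,0,0,19.8,16.2,0,0,0,19.8,16.2,0,0,0,19.8,16.2,0,0,0,19.8,16.2,0,0,0,19.8,16.2,2,0,0,19.8,16.2,2,0,0,19.8,16.2,2,0,0]}}

```text
t: 17.65
tool_pos: [0.6096, -0.0324, 0.1849]
orientation: [-0.001, 0.707, 0.707, -0.001]
ft_force: [-0.1, -0.1, 0.2]
width: 0.004
finger_force: 0.0
```

Run:
```python
from h import *
go([.611,-.0315,.0915])
c=cam('wrist')
for r in rings(c,.097):print(r)
```

```text
at [ 0.6096 -0.0324  0.1849] ya -0.02 shift cm [0.09 0.16 9.34] turn -0.02
('red', array([320. , 203.3]), array([  37,   37, 1081], dtype=int32), array([610.6, -30.4]), 18.0)
('yellow', array([303.6, 317.2]), array([  7,  58, 276], dtype=int32), array([ 593.4, -155.6]), 35.3)
('yellow', array([332.4, 316.9]), array([  6,  58, 263], dtype=int32), array([ 623.6, -155.6]), 35.3)
('yellow', array([185.7, 352.4]), array([ 34,  40, 804], dtype=int32), array([ 459.3, -199.1]), 30.3)
('yellow', array([379.3, 363.7]), array([124,  12, 977], dtype=int32), array([ 675.8, -224.3]), 69.3)
('yellow', array([255.5, 368.5]), array([107,   4, 291], dtype=int32), array([ 536.8, -222.9]), 59.6)
('blue', array([177.1, 291. ]), array([ 39,  23, 617], dtype=int32), array([ 458.6, -123.5]), 22.1)
```

{"name": "carry_out", "arguments": {"moves": [0.1,0.1,4,0,0,0.1,0.1,7.5,0,0,0.1,0.1,8.2,0,0,0.1,0.1,8.6,0,0,0.1,0.1,8.9,0,0,0.1,0.1,9.2,0,0,0.1,0.1,9.4,0,0,0.1,0.1,9.4,0,0]}}

```text
t: 18.5
tool_pos: [0.6122, -0.0314, 0.0925]
orientation: [0.001, 0.707, 0.707, 0.0]
ft_force: [-0.0, -1.0, 3.6]
width: 0.005
finger_force: 1.7
```

{"name": "carry_out", "arguments": {"moves": [0,0,0.1,0,0,0,0,0.15,0,0,0,0,0.15,0,0,0,0,0.15,0,0,0,0,0.15,0,0,0,0,0.15,0,0,0,0,0.15,0,0,0,0,0.15,0,0]}}

```text
t: 19.3
tool_pos: [0.6126, -0.0315, 0.0916]
orientation: [0.001, 0.707, 0.707, 0.001]
ft_force: [-0.6, -1.0, 8.2]
width: 0.004
finger_force: 3.7
```

{"name": "carry_out", "arguments": {"moves": [0,0,-2,0,0,0,0,-5,0,0,0,0,-9,0,0.6,0,0,-12,0,0.6,0,0,-12,0,0.6,0,0,-12,0,0.6,0,0,-12,0,0.6,0,0,-12,0,0.6]}}

```text
t: 20.1
tool_pos: [0.6103, -0.0309, 0.2077]
orientation: [-0.002, 0.707, 0.707, -0.001]
ft_force: [0.5, -1.3, 0.5]
width: 0.504
finger_force: 0.0
```

Run:
```python
from h import *
go([.611,-.0315,.106])
c=cam('wrist')
for z in(.097,.137):
  for r in rings(c,z):
    if r[0]=='red' and 300<r[1][0]<340:print(r)
```

```text
at [ 0.6103 -0.0309  0.2077] ya -0.02 shift cm [-0.07  0.11 10.17] turn -0.02
('red', array([319.3, 206.3]), array([  38,   48, 1457], dtype=int32), array([611.4, -38.1]), 25.5)
('red', array([319.3, 206.3]), array([  38,   48, 1457], dtype=int32), array([611.2, -26.5]), 21.9)
```

{"name": "carry_out", "arguments": {"moves": [0,0.1,4,0,0.6,0,0.1,8,0,0.6,0,0.1,10.2,0,0.6,0,0.1,10.2,0,0.6,0,0.1,10.2,0,0.3,0,0.1,10.2,0,0.3,0,0.1,10.2,0,0.3,0,0.1,10.2,0,0.3]}}

```text
t: 20.95
tool_pos: [0.6134, -0.0314, 0.1097]
orientation: [0.001, 0.707, 0.707, 0.001]
ft_force: [-0.9, 0.4, 1.2]
width: 0.4
finger_force: 14.9
```

{"name": "carry_out", "arguments": {"moves": [0,0,-5,0,0.3,0,0,-10,0,0.3,0,0,-12,0,0.3,-4,-3,-12,0,0.3,-6,-6,-12,0,0.3,-8,-6,-12,0,0.3,-8,-6,-12,0,0.3,-8,-6,-12,0,0.3]}}

```text
t: 21.75
tool_pos: [0.5527, -0.1111, 0.2286]
orientation: [0.0, 0.707, 0.707, 0.0]
ft_force: [-0.2, 0.7, -0.9]
width: 0.397
finger_force: 15.0
```

Run:
```python
from h import *
caddy();go([.466,-.294,.057])
```

```text
caddy [ 0.4513 -0.2294] 15.1 60.3 185.2 comps [array([ 0.4344, -0.1666]), array([ 0.4513, -0.2294]), array([ 0.4682, -0.2922])]
at [ 0.5529 -0.1104  0.2283] ya 0.03 shift cm [-18.36  -8.71  17.12] turn 0.03
```

{"name": "carry_out", "arguments": {"moves": [-18.3,-8.7,0,0,0.3,-18.3,-8.7,0,0,0.3,-18.3,-8.7,0,0,0.3,-18.3,-8.7,0,0,0.3,-18.3,-8.7,0,0,0.3,-18.3,-8.7,4,0,0.3,-18.3,-8.7,8,0,0.3,-18.3,-8.7,11,0,0.3]}}

```text
t: 22.65
tool_pos: [0.4655, -0.2922, 0.1157]
orientation: [-0.001, 0.707, 0.707, 0.0]
ft_force: [1.3, 0.4, -1.0]
width: 0.39
finger_force: 15.0
```

{"name": "carry_out", "arguments": {"moves": [0,0,0,0,0.3,0,0,0,0,0.3,0,0,0,0,0.3,0,0,0.3,0,0.3,0,0,0.5,0,0.3,0,0,0.5,0,0.3,0,0,0.5,0,0.3,0,0,0.5,0,0.3]}}

```text
t: 23.45
tool_pos: [0.4654, -0.2942, 0.1131]
orientation: [0.0, 0.707, 0.707, 0.0]
ft_force: [0.2, 0.1, -0.4]
width: 0.398
finger_force: 15.0
```

Run:
```python
from h import *
go([.466,-.2935,.057])
```

```text
at [ 0.4654 -0.2942  0.1131] ya -0.02 shift cm [0.07 0.06 5.61] turn -0.02
```

{"name": "carry_out", "arguments": {"moves": [0,0,1.5,0,0.3,0,0,3,0,0.3,0,0,4.5,0,0.3,0,0,5.1,0,0.3,0,0,5.4,0,0.3,0,0,5.5,0,0.3,0,0,5.5,0,0.3,0,0,5.5,0,0.3]}}

```text
t: 24.25
tool_pos: [0.4654, -0.294, 0.0586]
orientation: [-0.0, 0.707, 0.707, 0.0]
ft_force: [-2.3, 2.5, 5.7]
width: 0.398
finger_force: 15.0
```

{"name": "carry_out", "arguments": {"moves": [0,0,0,0,0.6,0,0,0,0,0.6,0,0,0,0,0.6,0,0,-5,0,0.6,0,0,-10,0,0.6,0,0,-15,0,0.6,0,0,-17,0,0.6,0,0,-17,0,0.6]}}

```text
t: 25.05
tool_pos: [0.4671, -0.2958, 0.2323]
orientation: [0.004, 0.707, 0.707, 0.0]
ft_force: [-0.1, -0.2, -0.9]
width: 0.601
finger_force: 0.0
```

Run:
```python
from h import *
go([.4425,.100,.25])
```

```text
at [ 0.4671 -0.2958  0.2323] ya -0.01 shift cm [39.57 -2.46 -2.02] turn -0.01
```

{"name": "carry_out", "arguments": {"moves": [47.3,-2.4,0,0,0.45,47.3,-2.4,0,0,0.45,47.3,-2.4,0,0,0.45,47.3,-2.4,0,0,0.45,47.3,-2.4,0,0,0.45,47.3,-2.4,0,0,0.45,47.3,-2.4,0,0,0.45,47.3,-2.4,0,0,0.45]}}

```text
t: 25.85
tool_pos: [0.4436, 0.1073, 0.2258]
orientation: [-0.001, 0.707, 0.707, -0.001]
ft_force: [0.5, 0.2, -0.2]
width: 0.447
finger_force: 0.0
```

{"name": "carry_out", "arguments": {"moves": [7.3,0,0,0,0.45,7.3,0,0,0,0.45,7.3,0,0,0,0.45,7.3,0,0,0,0.45,7.3,0,0,0,0.45,7.3,0,0,0,0.45,7.3,0,0,0,0.45,7.3,0,0,0,0.45]}}

```text
t: 26.65
tool_pos: [0.4454, 0.1777, 0.228]
orientation: [0.0, 0.708, 0.707, 0.0]
ft_force: [0.4, 0.8, -0.5]
width: 0.446
finger_force: 0.0
```

Run:
```python
from h import *
go([.4425,.177,.1])
c=cam('wrist');cv2.imwrite('pics/w4.png',c['frame'])
c=cam('top');cv2.imwrite('pics/t4.png',cv2.resize(c['frame'][150:330,330:530],None,fx=4,fy=4))
for r in rings(c,.085,40):print(r)
```

```text
at [0.4454 0.1777 0.228 ] ya -0.09 shift cm [-0.07 -0.29 12.8 ] turn -0.09
('red', array([454. , 261.7]), array([ 22,  16, 237], dtype=int32), array([ 466.3, -285.7]), 24.2)
('yellow', array([426.4, 269.1]), array([ 22,  17, 259], dtype=int32), array([ 447.8, -224. ]), 23.5)
('yellow', array([243. , 267.8]), array([ 5, 11, 40], dtype=int32), array([442.6, 173.1]), 10.9)
('blue', array([398. , 277.3]), array([ 20,  17, 220], dtype=int32), array([ 429.5, -162.7]), 21.3)
```

View pics/w4.png

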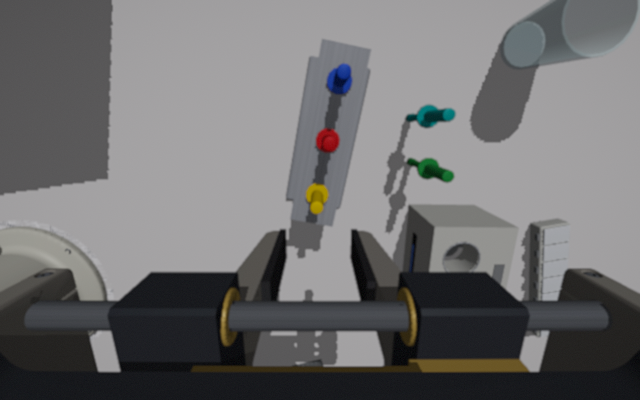

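View pics/t4.png

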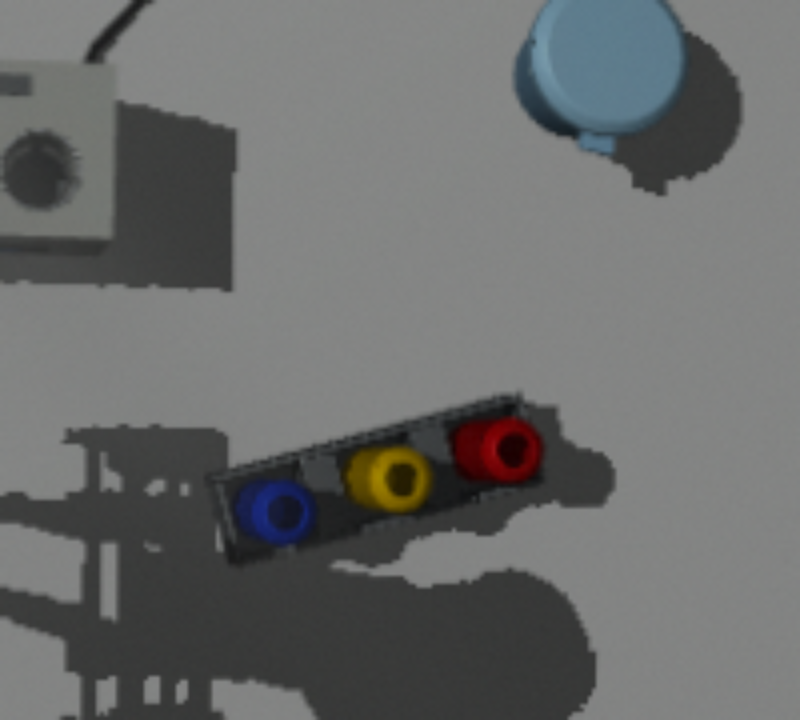

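Wrist view: the yellow brush is at (317,200), red at (328,140) and blue at (341,78); the free turquoise (435,116) and green (435,172) look-alikes stand apart on the table, not in the stand. The three targets fit by colour and by hanging in the stand's plate. The top crop shows all three tubes upright in the caddy: blue, yellow, red.

```bash
cat >> h.py <<'E'
def brush(col,zt=.144,u0=250,u1=390):
    c=cam('wrist');b=[x for x in blobs(masks(c)[col],200) if u0<x[0][0]<u1 and x[0][1]<260]
    for ce,s,l in b:
        v,u=np.nonzero(l);vm=v.max();sel=v>vm-8
        e=[(u[v==k].min()+u[v==k].max())/2 for k in range(vm-14,vm-3)]
        p=onz(c,[[np.mean(e),vm+.5]],zt)[0];print(col,ce,s,'top centre',(p[:2]+[0,.0065]).round(4))
        v0=v.min();print('   collar far edge ->',(onz(c,[[ce[0],v0-.5]],.092)[0][:2]-[0,.013]).round(4))
E
python3 -c "
from h import *
brush('yellow')"
```

```text
yellow [316.4 197.3] [306 183  22  32 501] top centre [0.443 0.177]
   collar far edge -> [0.4429 0.1776]
```

{"name": "carry_out", "arguments": {"moves": [-0.05,-0.25,0,0,0.45,-0.05,-0.25,4,0,0.45,-0.05,-0.25,8,0,0.45,-0.05,-0.25,11,0,0.45,-0.05,-0.25,12.8,0,0.45,-0.05,-0.25,12.9,0,0.45,-0.05,-0.25,12.9,0,0.45,-0.05,-0.25,12.9,0,0.45]}}

```text
t: 27.6
tool_pos: [0.4439, 0.1781, 0.1006]
orientation: [0.001, 0.707, 0.707, 0.001]
ft_force: [0.1, -0.5, 0.1]
width: 0.447
finger_force: 0.0
```

{"name": "carry_out", "arguments": {"moves": [0,0,0,0,0,0,0,0,0,0,0,0,0,0,0,0,0,0,0,0,0,0,0,0,0,0,0,0,0,0,0,0,0,0,0,0,0,0,0,0]}}

```text
t: 28.4
tool_pos: [0.4429, 0.1779, 0.0993]
orientation: [0.0, 0.707, 0.707, 0.0]
ft_force: [-0.8, 0.2, 3.1]
width: 0.141
finger_force: 15.0
```

{"name": "carry_out", "arguments": {"moves": [0,0,-5,0,0,0,0,-10,0,0,0,0,-15,0,0,0,0,-17,0,0,-5,0,-17,0,0,-10,0,-17,0,0,-15,0,-17,0,0,-20,0,-17,0,0]}}

```text
t: 29.2
tool_pos: [0.4421, -0.0237, 0.2688]
orientation: [0.0, 0.707, 0.707, 0.0]
ft_force: [0.9, 0.1, -1.2]
width: 0.135
finger_force: 15.0
```

Run:
```python
from h import *
caddy();go([.450,-.230,.27])
c=cam('top')
for r in rings(c,.085,40):print(r)
```

```text
caddy [ 0.4512 -0.2298] 15.6 59.9 184.2 comps [array([ 0.4337, -0.1672]), array([ 0.4512, -0.2298]), array([ 0.4687, -0.2924])]
at [ 0.4423 -0.0272  0.2686] ya -0.48 shift cm [-20.27   0.95  -0.11] turn -0.48
('red', array([211.3, 261.5]), array([14, 12, 83], dtype=int32), array([454.9, 239.4]), 14.4)
('yellow', array([425.8, 269.2]), array([ 22,  17, 236], dtype=int32), array([ 447.8, -223.8]), 23.3)
('blue', array([183.9, 255. ]), array([15, 12, 76], dtype=int32), array([467. , 299.7]), 15.6)
```

{"name": "carry_out", "arguments": {"moves": [-5,0.7,0,-0.4,0,-10,0.7,0,-0.4,0,-15,0.7,0,-0.4,0,-20,0.7,0,-0.4,0,-20.3,0.7,0,-0.4,0,-20.3,0.7,0,-0.4,0,-20.3,0.7,0,-0.4,0,-20.3,0.7,0,-0.4,0]}}

```text
t: 30.15
tool_pos: [0.45, -0.2232, 0.269]
orientation: [-0.0, 0.704, 0.71, 0.0]
ft_force: [-0.3, 0.6, 0.3]
width: 0.138
finger_force: 15.0
```

```bash
cat >> h.py <<'E'
def mouth(col,tag,z=.089):
    R,p=tool();c=cam('wrist');f=c['frame'];cv2.imwrite(f'pics/{tag}.png',cv2.resize(f[130:270,230:410],None,fx=4,fy=4,interpolation=cv2.INTER_CUBIC))
    h=cv2.cvtColor(f,cv2.COLOR_BGR2HSV);m=masks(c)[col]
    for ce,s,l in blobs(m,150):
        if not(230<ce[0]<410 and 120<ce[1]<300):continue
        V=h[...,2];ys,xs=np.nonzero(l);print(col,ce,s,'V pct',np.percentile(V[l],[5,25,50,75,95]))
        d=cloud(c)[l];t=d[(d[:,2]>.084)&(d[:,2]<.094)];print('  rim-height pts',len(t),(t[:,:2].min(0)/2+t[:,:2].max(0)/2).round(4),np.ptp(t[:,:2],axis=0).round(4))
    print('tcp',p.round(4),'proj of mouth est',proj(c,[[*p[:2],z]]).round(1))
    return c
E
python3 - <<'E'
from h import *
mouth('yellow','m1')
E
```

```text
yellow [317.2 186.5] [304 169  28  35 788] V pct [ 67.    93.   126.   149.   172.65]
  rim-height pts 344 [ 0.4482 -0.2303] [0.0334 0.034 ]
yellow [318.  251.8] [ 303  219   32   68 1484] V pct [ 70.   114.75 132.   155.25 162.  ]Traceback (most recent call last):
  File "<stdin>", line 2, in <module>
  File "h.py", line 80, in mouth
    d=cloud(c)[l];t=d[(d[:,2]>.084)&(d[:,2]<.094)];print('  rim-height pts',len(t),(t[:,:2].min(0)/2+t[:,:2].max(0)/2).round(4),np.ptp(t[:,:2],axis=0).round(4))
                                                                                    ~~~~~~~~~~~^^^
    return umr_minimum(a, axis, None, out, keepdims, initial, where)
ValueError: zero-size array to reduction operation minimum which has no identity
```

View pics/m1.png

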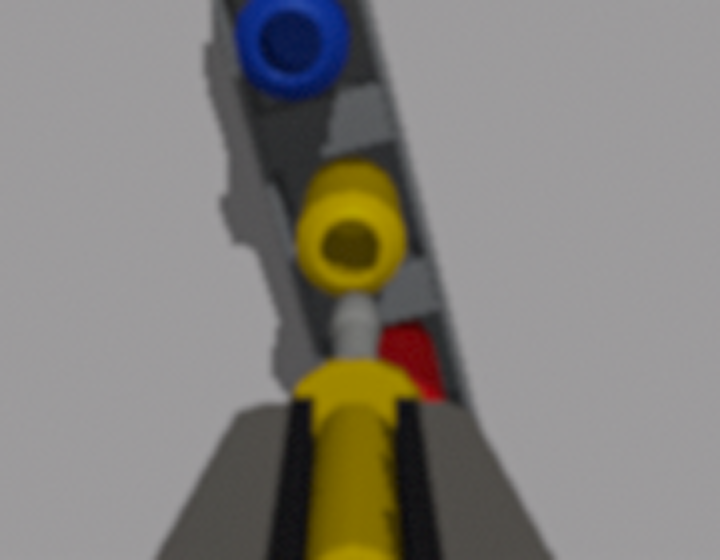

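```bash
cat >> h.py <<'E'
def mouth(col,tag,vt,ztip):
    R,p=tool();c=cam('wrist');f=c['frame'];cv2.imwrite(f'pics/{tag}.png',cv2.resize(f[130:270,230:410],None,fx=4,fy=4,interpolation=cv2.INTER_CUBIC))
    V=cv2.cvtColor(f,cv2.COLOR_BGR2HSV)[...,2];m=masks(c)[col]
    for ce,s,l in blobs(m,150):
        if not(230<ce[0]<410 and 120<ce[1]<225):continue
        d=cloud(c)[l];t=d[(d[:,2]>.084)&(d[:,2]<.094)];print(col,ce,s,'rim pts',len(t),(t[:,:2].min(0)/2+t[:,:2].max(0)/2).round(4),np.ptp(t[:,:2],axis=0).round(4))
        for e,s2,_ in blobs(l&(V<vt),25):
            u=s2[:2]+s2[2:4]/2-.5;print('   dark',e,s2,onz(c,[u],.088)[0,:2].round(4))
    S=cv2.cvtColor(f,cv2.COLOR_BGR2HSV)[...,1];D=c['depth']
    P=cloud(c);w=(abs(P[...,2]-ztip-.02)<.03)&(S<60)&(np.hypot(P[...,0]-p[0],P[...,1]-p[1])<.02)
    if w.sum():q=P[w];print('head pts',w.sum(),q.min(0).round(4),q.max(0).round(4),np.median(q,0).round(4))
    print('tcp',p.round(4))
E
python3 - <<'E'
from h import *
mouth('yellow','m2',100,.19);go([.448,-.23,.2])
E
```

```text
yellow [317.2 186.4] [304 169  28  35 790] rim pts 339 [ 0.4488 -0.2313] [0.0321 0.033 ]
   dark [316.  174.4] [304 169  27  17  66] [ 0.448  -0.2129]
   dark [317.3 191.1] [311 186  13  11 126] [ 0.4481 -0.2309]
   dark [308.7 199.5] [304 193  12  11  28] [ 0.4386 -0.2401]
head pts 164 [ 0.4448 -0.2255  0.1882] [ 0.4547 -0.218   0.23  ] [ 0.4496 -0.2198  0.207 ]
tcp [ 0.45   -0.2234  0.2691]
at [ 0.4499 -0.2237  0.2691] ya 0.51 shift cm [-0.63 -0.2   6.91] turn 0.51
```

{"name": "carry_out", "arguments": {"moves": [-0.4,-0.1,0,0.5,0,-0.7,-0.15,2,0.5,0,-0.7,-0.15,5,0.5,0,-0.7,-0.15,8,0.5,0,-0.7,-0.15,9,0.5,0,-0.7,-0.15,9,0.5,0,-0.7,-0.15,9,0.5,0,-0.7,-0.15,9,0.5,0]}}

```text
t: 31.05
tool_pos: [0.4491, -0.2329, 0.181]
orientation: [0.002, 0.708, 0.706, 0.0]
ft_force: [-0.0, 0.1, 0.1]
width: 0.137
finger_force: 15.0
```

Run:
```python
from h import *
mouth('yellow','m3',100,.10);go([.4482,-.231,.099])
```

```text
yellow [317.4 193.1] [ 300  171   37   47 1188] rim pts 523 [ 0.4487 -0.2301] [0.0331 0.0322]
   dark [315.6 178.4] [301 171  34  23 102] [ 0.4482 -0.2114]
   dark [317.4 200. ] [309 194  18  15 160] [ 0.4482 -0.2299]
   dark [307.3 213.6] [301 207  12  11  35] [ 0.4375 -0.241 ]
head pts 160 [ 0.4442 -0.2354  0.1008] [ 0.454  -0.2279  0.142 ] [ 0.449  -0.2293  0.1195]
tcp [ 0.4491 -0.2329  0.181 ]
at [ 0.449  -0.2329  0.1808] ya -0.12 shift cm [ 0.21 -0.1   8.18] turn -0.12
```

View pics/m3.png

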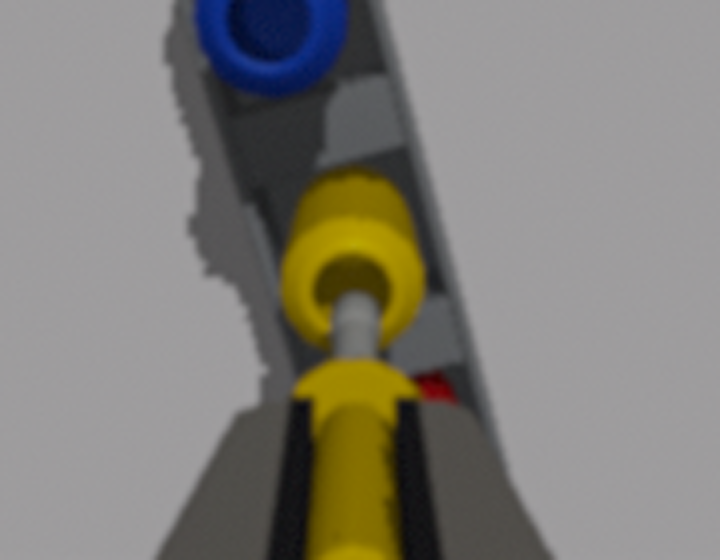

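Crop: the head tip at (355,295) is slightly short of the centre of the mouth (352,285). I'll correct by 2 mm in y and 1 mm in x, then insert in stages.

{"name": "carry_out", "arguments": {"moves": [0.2,-0.1,0,0,0,0.2,-0.1,0,0,0,0.2,-0.1,0.5,0,0,0.2,-0.1,1,0,0,0.2,-0.1,1.5,0,0,0.2,-0.1,2,0,0,0.2,-0.1,2.5,0,0,0.2,-0.1,2.5,0,0]}}

```text
t: 31.9
tool_pos: [0.4466, -0.2297, 0.1529]
orientation: [-0.001, 0.708, 0.706, -0.0]
ft_force: [1.4, 0.0, -0.9]
width: 0.139
finger_force: 15.0
```

{"name": "carry_out", "arguments": {"moves": [-0.1,0.1,1,0,0,-0.1,0.1,2.5,0,0,-0.1,0.1,4,0,0,-0.1,0.1,4.8,0,0,-0.1,0.1,5.1,0,0,-0.1,0.1,5.3,0,0,-0.1,0.1,5.4,0,0,-0.1,0.1,5.4,0,0]}}

```text
t: 32.7
tool_pos: [0.4498, -0.2328, 0.1034]
orientation: [0.002, 0.708, 0.706, -0.0]
ft_force: [-3.0, 2.0, 16.0]
width: 0.14
finger_force: 15.0
```

{"name": "carry_out", "arguments": {"moves": [0,0,0,0,0,0,0,0,0,0,0,0,0,0,0,0,0,0,0,0,0,0,0,0,0,0,0,0,0,0,0,0,0,0,0,0,0,0,0,0]}}

```text
t: 33.5
tool_pos: [0.4498, -0.2328, 0.1034]
orientation: [0.002, 0.708, 0.706, -0.0]
ft_force: [-3.1, 2.4, 15.9]
width: 0.136
finger_force: 15.0
```

Run:
```python
from h import *
go([.4482,-.231,.099]);o=manip.get_obs();print(o['ft_force'])
c=cam('scene');cv2.imwrite('pics/s1.png',cv2.resize(c['frame'][90:210,150:300],None,fx=5,fy=5,interpolation=cv2.INTER_CUBIC))
```

```text
at [ 0.4498 -0.2328  0.1034] ya -0.1 shift cm [ 0.18 -0.16  0.44] turn -0.1
[-3.06606416  2.41469601 15.93193188]
```

View pics/s1.png

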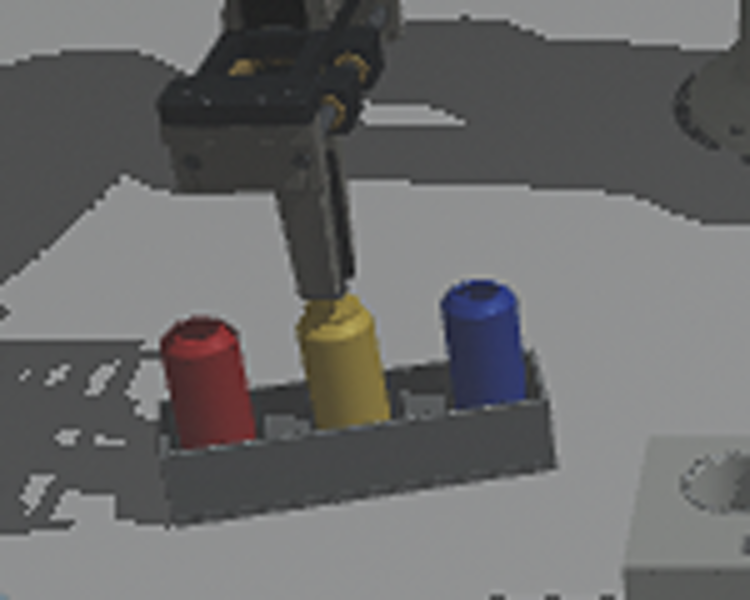

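{"name": "carry_out", "arguments": {"moves": [0,0,0,0,0.25,0,0,0,0,0.35,0,0,0,0,0.35,0,0,0,0,0.35,0,0,-5,0,0.35,0,0,-10,0,0.35,0,0,-14,0,0.35,0,0,-14,0,0.35]}}

```text
t: 34.35
tool_pos: [0.4509, -0.2334, 0.2468]
orientation: [0.006, 0.708, 0.706, 0.0]
ft_force: [0.1, -0.1, -0.1]
width: 0.352
finger_force: 0.0
```

Run:
```python
from h import *
go([.4482,-.231,.3])
c=cam('wrist');P=cloud(c)
for ce,s,l in blobs(masks(c)['yellow'],150):
    q=P[l];q=q[(abs(q[:,0]-.45)<.06)&(abs(q[:,1]+.23)<.06)]
    if len(q):print(ce,s,q[:,2].max().round(4),np.percentile(q[:,2],[50,90,98]).round(4)); t=q[q[:,2]>q[:,2].max()-.008]; print(t.mean(0).round(4),len(t))
cv2.imwrite('pics/m4.png',cv2.resize(c['frame'][100:260,220:420],None,fx=4,fy=4,interpolation=cv2.INTER_CUBIC))
```

```text
at [ 0.4509 -0.2334  0.2468] ya -0.11 shift cm [ 0.2  -0.22 -5.33] turn -0.11
[315.1 183. ] [301 163  30  43 959] 0.1462 [0.0877 0.1435 0.1448]
[ 0.4475 -0.2304  0.1438] 134
[244.2 316.9] [238 288  17  58 501] 0.3571 [0.3529 0.3555 0.3564]
[ 0.4298 -0.2078  0.3535] 402
[393.2 315.8] [387 289  11  56 309] 0.3574 [0.3543 0.3559 0.3565]
[ 0.4688 -0.2069  0.354 ] 268
[436.3 364.7] [358 359 150  12 917] 0.3628 [0.3603 0.3618 0.3623]
[ 0.4783 -0.2152  0.3603] 907
[240.9 368.5] [174 367 140   4 412] 0.3625 [0.361  0.3618 0.3622]
[ 0.4306 -0.215   0.361 ] 410
```

View pics/m4.png

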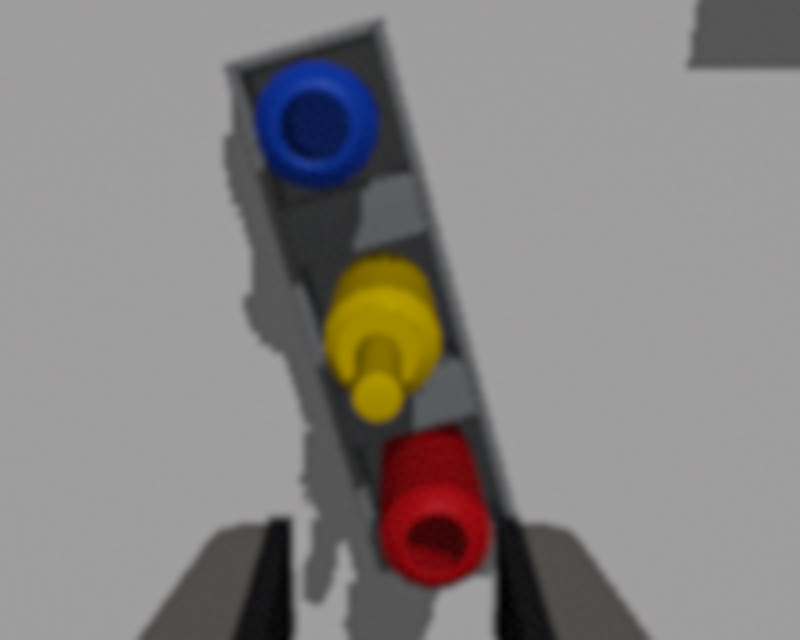

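Yellow is home: its handle top is at z 0.145 and the collar is on the rim. Next is the red brush.

{"name": "carry_out", "arguments": {"moves": [46.9,0.3,0,0,0.45,46.9,0.3,0,0,0.45,46.9,0.3,0,0,0.45,46.9,0.3,0,0,0.45,46.9,0.3,0,0,0.45,46.9,0.3,0,0,0.45,46.9,0.3,0,0,0.45,46.9,0.3,0,0,0.45]}}

```text
t: 35.2
tool_pos: [0.45, 0.1708, 0.2379]
orientation: [-0.001, 0.708, 0.706, -0.001]
ft_force: [0.9, -0.7, -0.6]
width: 0.447
finger_force: 0.0
```

{"name": "carry_out", "arguments": {"moves": [6.9,0,1,0,0.45,6.9,0,2,0,0.45,6.9,0,2,0,0.45,6.9,0,2,0,0.45,6.9,0,2,0,0.45,6.9,0,2,0,0.45,6.9,0,2,0,0.45,6.9,0,2,0,0.45]}}

```text
t: 36.0
tool_pos: [0.452, 0.2373, 0.2203]
orientation: [0.0, 0.708, 0.706, 0.0]
ft_force: [-0.3, -0.1, 0.5]
width: 0.452
finger_force: 0.0
```

Run:
```python
from h import *
go([.4544,.2358,.099]);brush('red')
```

```text
at [0.452  0.2373 0.2203] ya -0.18 shift cm [-0.15  0.24 12.13] turn -0.18
red [321.  199.6] [310 185  23  32 522] top centre [0.4541 0.2369]
   collar far edge -> [0.4546 0.2363]
```

{"name": "carry_out", "arguments": {"moves": [-0.05,0.2,0,0,0.45,-0.05,0.2,4,0,0.45,-0.05,0.2,8,0,0.45,-0.05,0.2,11,0,0.45,-0.05,0.2,12,0,0.45,-0.05,0.2,12.1,0,0.45,-0.05,0.2,12.1,0,0.45,-0.05,0.2,12.1,0,0.45]}}

```text
t: 36.85
tool_pos: [0.4553, 0.2378, 0.1011]
orientation: [0.001, 0.708, 0.706, 0.002]
ft_force: [0.3, 0.1, 0.2]
width: 0.449
finger_force: 0.0
```

{"name": "carry_out", "arguments": {"moves": [0,0,0,0,0,0,0,0,0,0,0,0,0,0,0,0,0,0,0,0,0,0,0,0,0,0,0,0,0,0,0,0,0,0,0,0,0,0,0,0]}}

```text
t: 37.65
tool_pos: [0.4538, 0.2374, 0.0993]
orientation: [0.0, 0.708, 0.706, 0.0]
ft_force: [-1.0, -0.3, 3.7]
width: 0.138
finger_force: 15.0
```

{"name": "carry_out", "arguments": {"moves": [0,0,-5,0,0,0,0,-10,0,0,0,0,-15,0,0,0,0,-18,0,0,-5,0,-18,0,0,-10,0,-18,0,0,-15,0,-18,0,0,-20,0,-18,0,0]}}

```text
t: 38.45
tool_pos: [0.4527, 0.0357, 0.2787]
orientation: [0.0, 0.708, 0.707, -0.0]
ft_force: [0.3, -0.1, -0.4]
width: 0.138
finger_force: 15.0
```

Run:
```python
from h import *
caddy();go([.465,-.294,.275])
c=cam('top')
for r in rings(c,.085,40):print(r)
```

```text
caddy [ 0.4504 -0.2295] 15.6 58.7 184.4 comps [array([ 0.4329, -0.1669]), array([ 0.4504, -0.2295]), array([ 0.4679, -0.2921])]
at [0.4531 0.0323 0.2786] ya -0.57 shift cm [-32.61   1.52   0.42] turn -0.57
('red', array([456.3, 261.8]), array([ 17,  16, 179], dtype=int32), array([ 463.1, -290.6]), 19.6)
('yellow', array([427.4, 269.6]), array([ 24,  15, 232], dtype=int32), array([ 446.4, -226. ]), 25.6)
('blue', array([183.9, 255. ]), array([15, 12, 76], dtype=int32), array([467. , 299.7]), 15.6)
('blue', array([397.3, 274.4]), array([ 19,  15, 115], dtype=int32), array([ 432.7, -161.6]), 20.0)
```

{"name": "carry_out", "arguments": {"moves": [-32.8,1.4,0,-0.4,0,-32.8,1.4,0,-0.4,0,-32.8,1.4,0,-0.4,0,-32.8,1.4,0,-0.4,0,-32.8,1.4,0,-0.4,0,-32.8,1.4,0,-0.4,0,-32.8,1.4,0,-0.4,0,-32.8,1.4,0,-0.4,0]}}

```text
t: 39.4
tool_pos: [0.4669, -0.2924, 0.2779]
orientation: [-0.001, 0.706, 0.708, -0.0]
ft_force: [0.0, 1.2, 0.1]
width: 0.136
finger_force: 15.0
```

{"name": "carry_out", "arguments": {"moves": [0,0,0,0,0,0,0,3,0,0,0,0,6,0,0,0,0,8,0,0,0,0,8,0,0,0,0,8,0,0,0,0,8,0,0,0,0,8,0,0]}}

```text
t: 40.2
tool_pos: [0.4675, -0.2909, 0.2008]
orientation: [0.001, 0.705, 0.709, 0.0]
ft_force: [-0.3, -0.6, 0.3]
width: 0.135
finger_force: 15.0
```

Run:
```python
from h import *
c=cam('wrist');l=max(blobs(masks(c)['red'],150),key=lambda b:-b[0][1])[2];V=cv2.cvtColor(c['frame'],cv2.COLOR_BGR2HSV)[...,2]
print(np.percentile(V[l],[5,15,25,50,75]))
mouth('red','m5',np.percentile(V[l],50)*.7,.12);go([.465,-.294,.099])
```

```text
[ 58.    68.    86.   113.   134.75]
red [315.9 192.4] [ 300  173   34   42 1016] rim pts 448 [ 0.4653 -0.2921] [0.0344 0.0321]
   dark [312.4 177.8] [301 173  29  19  63] [ 0.4637 -0.2733]
   dark [315.6 199.1] [308 194  17  12 139] [ 0.4647 -0.2916]
head pts 174 [ 0.4622 -0.2933  0.1198] [ 0.4719 -0.2858  0.162 ] [ 0.4674 -0.2874  0.1394]
tcp [ 0.4672 -0.291   0.2005]
at [ 0.4671 -0.291   0.2002] ya 0.29 shift cm [-0.29 -0.23 10.12] turn 0.29
```

{"name": "carry_out", "arguments": {"moves": [-0.12,-0.22,0,0.3,0,-0.12,-0.22,0.5,0.3,0,-0.12,-0.22,1,0.3,0,-0.12,-0.22,2,0.3,0,-0.12,-0.22,2.5,0.3,0,-0.12,-0.22,2.5,0.3,0,-0.12,-0.22,2.5,0.3,0,-0.12,-0.22,2.5,0.3,0]}}

```text
t: 41.1
tool_pos: [0.4645, -0.2921, 0.1744]
orientation: [0.0, 0.707, 0.707, -0.0]
ft_force: [-1.1, -0.4, -0.3]
width: 0.14
finger_force: 15.0
```

Run:
```python
from h import *
mouth('red','m6',79,.096);go([.4648,-.2925,.099])
```

```text
head pts 177 [ 0.4592 -0.3041  0.0871] [ 0.4694 -0.2868  0.1354] [ 0.4639 -0.2885  0.1117]
tcp [ 0.4645 -0.2921  0.1744]
at [ 0.4646 -0.2921  0.1744] ya -0.02 shift cm [-0.04  0.02  7.54] turn -0.02
```

{"name": "carry_out", "arguments": {"moves": [0,0,0.5,0,0,0,0,1,0,0,0,0,1.5,0,0,0,0,2,0,0,0,0,2.5,0,0,0,0,3,0,0,0,0,3,0,0,0,0,3,0,0]}}

```text
t: 41.95
tool_pos: [0.4643, -0.2918, 0.1439]
orientation: [-0.0, 0.707, 0.707, 0.0]
ft_force: [0.1, -0.2, 0.2]
width: 0.132
finger_force: 15.0
```

In cleanly with no force; pushing it home.

{"name": "carry_out", "arguments": {"moves": [0,0,1,0,0,0,0,2,0,0,0,0,3,0,0,0,0,3.8,0,0,0,0,4.2,0,0,0,0,4.4,0,0,0,0,4.5,0,0,0,0,4.5,0,0]}}

```text
t: 42.75
tool_pos: [0.4658, -0.2937, 0.1025]
orientation: [0.002, 0.707, 0.707, -0.0]
ft_force: [-2.6, 2.2, 17.2]
width: 0.133
finger_force: 15.0
```

{"name": "carry_out", "arguments": {"moves": [0,0,0,0,0.25,0,0,0,0,0.35,0,0,0,0,0.35,0,0,0,0,0.35,0,0,-5,0,0.35,0,0,-10,0,0.35,0,0,-14,0,0.35,0,0,-14,0,0.35]}}

```text
t: 43.55
tool_pos: [0.467, -0.2944, 0.246]
orientation: [0.006, 0.707, 0.707, 0.0]
ft_force: [0.0, -1.1, 0.2]
width: 0.35
finger_force: 0.0
```

```bash
cat >> h.py <<'E'
def home(col,x,y):
    c=cam('wrist');P=cloud(c);q=P[masks(c)[col]];q=q[(abs(q[:,0]-x)<.03)&(abs(q[:,1]-y)<.03)&(q[:,2]<.2)]
    t=q[q[:,2]>.135];print(col,'top z',np.percentile(t[:,2],[50,98]).round(4),'top xy',t.mean(0)[:2].round(4),'n',len(t))
E
python3 - <<'E'
from h import *
home('red',.465,-.293);go([.466,.2946,.248])
E
```

```text
red top z [0.1441 0.1453] top xy [ 0.4642 -0.2916] n 141
at [ 0.4658 -0.2932  0.2423] ya -0.02 shift cm [ 5.877e+01  1.000e-02 -8.500e-01] turn -0.02
```

Red is home too. Blue is the last one.

{"name": "carry_out", "arguments": {"moves": [58.8,0,0,0,0.45,58.8,0,0,0,0.45,58.8,0,0,0,0.45,58.8,0,0,0,0.45,58.8,0,0,0,0.45,58.8,0,0,0,0.45,58.8,0,0,0,0.45,58.8,0,0,0,0.45]}}

```text
t: 44.4
tool_pos: [0.463, 0.1101, 0.2368]
orientation: [-0.001, 0.707, 0.707, -0.001]
ft_force: [1.0, 0.4, 0.5]
width: 0.448
finger_force: 0.0
```

Run:
```python
from h import *
go([.466,.2946,.222])
```

```text
at [0.463  0.1101 0.2368] ya -0.03 shift cm [18.45  0.3   1.48] turn -0.03
```

{"name": "carry_out", "arguments": {"moves": [18.4,0.1,0,0,0.45,18.4,0.1,0,0,0.45,18.4,0.1,0,0,0.45,18.4,0.1,0,0,0.45,18.4,0.1,1.8,0,0.45,18.4,0.1,1.8,0,0.45,18.4,0.1,1.8,0,0.45,18.4,0.1,1.8,0,0.45]}}

```text
t: 45.2
tool_pos: [0.4656, 0.2914, 0.2209]
orientation: [-0.0, 0.708, 0.707, -0.0]
ft_force: [0.4, 0.3, -0.1]
width: 0.455
finger_force: 0.0
```

Run:
```python
from h import *
go([.466,.2946,.099]);brush('blue')
```

```text
at [0.4656 0.2914 0.2209] ya -0.09 shift cm [ 0.32  0.04 12.19] turn -0.09
blue [319.1 194.9] [308 181  23  31 513] top centre [0.4659 0.2955]
   collar far edge -> [0.4661 0.2946]
```

{"name": "carry_out", "arguments": {"moves": [0.35,0.03,0,0,0.45,0.35,0.03,4,0,0.45,0.35,0.03,8,0,0.45,0.35,0.03,11,0,0.45,0.35,0.03,12,0,0.45,0.35,0.03,12.1,0,0.45,0.35,0.03,12.1,0,0.45,0.35,0.03,12.1,0,0.45]}}

```text
t: 46.05
tool_pos: [0.4675, 0.2962, 0.1023]
orientation: [0.001, 0.707, 0.707, 0.002]
ft_force: [-0.2, -0.5, -0.8]
width: 0.448
finger_force: 0.0
```

{"name": "carry_out", "arguments": {"moves": [0,0,0,0,0,0,0,0,0,0,0,0,0,0,0,0,0,0,0,0,0,0,0,0,0,0,0,0,0,0,0,0,0,0,0,0,0,0,0,0]}}

```text
t: 46.85
tool_pos: [0.466, 0.2957, 0.1002]
orientation: [0.0, 0.707, 0.707, 0.0]
ft_force: [-0.6, -0.7, 2.1]
width: 0.135
finger_force: 15.0
```

{"name": "carry_out", "arguments": {"moves": [0,0,-5,0,0,0,0,-10,0,0,0,0,-15,0,0,0,0,-18,0,0,-5,-1,-18,0,0,-10,-2,-18,0,0,-15,-3,-18,0,0,-20,-3.5,-18,0,0]}}

```text
t: 47.65
tool_pos: [0.4301, 0.0975, 0.2797]
orientation: [0.0, 0.707, 0.707, -0.0]
ft_force: [1.1, -0.4, 0.9]
width: 0.136
finger_force: 15.0
```

Run:
```python
from h import *
caddy();go([.431,-.169,.275])
c=cam('top')
for r in rings(c,.085,40):print(r)
```

```text
caddy [ 0.4506 -0.2292] 16.0 60.3 184.1 comps [array([ 0.4327, -0.1667]), array([ 0.4506, -0.2292]), array([ 0.4686, -0.2917])]
at [0.4308 0.094  0.2798] ya -0.45 shift cm [-26.3    0.23   0.53] turn -0.45
('red', array([455.2, 261.7]), array([ 25,  16, 290], dtype=int32), array([ 466.3, -289.1]), 27.5)
('yellow', array([428.8, 268.9]), array([ 22,  17, 256], dtype=int32), array([ 450.8, -228.2]), 24.6)
('blue', array([397.8, 278.9]), array([ 5, 13, 51], dtype=int32), array([ 426.3, -161.6]), 13.0)
```

{"name": "carry_out", "arguments": {"moves": [-26.5,0.1,0,-0.2,0,-26.5,0.1,0,-0.2,0,-26.5,0.1,0,-0.2,0,-26.5,0.1,0,-0.2,0,-26.5,0.1,0,-0.2,0,-26.5,0.1,0,-0.2,0,-26.5,0.1,0,-0.2,0,-26.5,0.1,0,-0.2,0]}}

```text
t: 48.6
tool_pos: [0.4324, -0.1646, 0.2797]
orientation: [-0.001, 0.706, 0.709, 0.0]
ft_force: [-0.0, -0.8, -0.1]
width: 0.137
finger_force: 15.0
```

{"name": "carry_out", "arguments": {"moves": [0,0,0,0,0,0,0,3,0,0,0,0,6,0,0,0,0,8,0,0,0,0,8,0,0,0,0,8,0,0,0,0,8,0,0,0,0,8,0,0]}}

```text
t: 49.4
tool_pos: [0.4329, -0.1665, 0.2016]
orientation: [0.001, 0.706, 0.708, 0.0]
ft_force: [-0.5, 0.2, -0.0]
width: 0.137
finger_force: 15.0
```

Run:
```python
from h import *
c=cam('wrist');V=cv2.cvtColor(c['frame'],cv2.COLOR_BGR2HSV)[...,2]
for ce,s,l in blobs(masks(c)['blue'],100):print(ce,s,np.percentile(V[l],[5,15,25,50,75]))
for k in(.6,.75):
  mouth('blue','m7',k*115,.12)
go([.431,-.169,.099])
```

```text
[315.  191.4] [ 299  172   34   43 1009] [ 55.  64.  82. 108. 128.]
[317.7 251.5] [ 303  219   31   68 1454] [ 65.65  87.   100.   111.   132.  ]
blue [315.2 191.4] [ 299  172   35   43 1006] rim pts 443 [ 0.4297 -0.1668] [0.0345 0.0323]
   dark [314.4 173.8] [304 172  22   8  36] [ 0.4287 -0.1423]
   dark [314.9 198.1] [308 194  16  10 125] [ 0.4297 -0.1663]
head pts 174 [ 0.4277 -0.1683  0.1215] [ 0.4375 -0.16    0.1625] [ 0.4329 -0.1619  0.1401]
tcp [ 0.4328 -0.1665  0.2013]
blue [315.5 191.4] [ 300  172   34   43 1007] rim pts 443 [ 0.4301 -0.1666] [0.0334 0.0322]
   dark [314.7 178.2] [301 172  31  19  89] [ 0.43   -0.1478]
   dark [315.  197.8] [307 192  18  13 153] [ 0.4295 -0.1656]
   dark [305.3 209.7] [300 203  12  12  35] [ 0.4191 -0.1769]
head pts 174 [ 0.4275 -0.1686  0.121 ] [ 0.4373 -0.1601  0.1624] [ 0.4328 -0.1619  0.1395]
tcp [ 0.4326 -0.1665  0.2011]
at [ 0.4324 -0.1664  0.2008] ya 0.18 shift cm [-0.25 -0.16 10.18] turn 0.18
```

{"name": "carry_out", "arguments": {"moves": [-0.1,-0.28,0,0.2,0,-0.1,-0.28,0.5,0.2,0,-0.1,-0.28,1,0.2,0,-0.1,-0.28,2,0.2,0,-0.1,-0.28,2.3,0.2,0,-0.1,-0.28,2.3,0.2,0,-0.1,-0.28,2.3,0.2,0,-0.1,-0.28,2.3,0.2,0]}}

```text
t: 50.35
tool_pos: [0.4295, -0.1673, 0.1773]
orientation: [0.0, 0.707, 0.707, 0.0]
ft_force: [0.9, 0.4, 0.5]
width: 0.139
finger_force: 15.0
```

Run:
```python
from h import *
mouth('blue','m8',75,.10);go([.4297,-.1672,.1])
```

```text
head pts 172 [ 0.4242 -0.1681  0.0959] [ 0.4343 -0.1607  0.1391] [ 0.4296 -0.1626  0.1149]
tcp [ 0.4295 -0.1673  0.1773]
at [ 0.4295 -0.1673  0.1774] ya -0.02 shift cm [0.02 0.02 7.74] turn -0.02
```

View pics/m8.png

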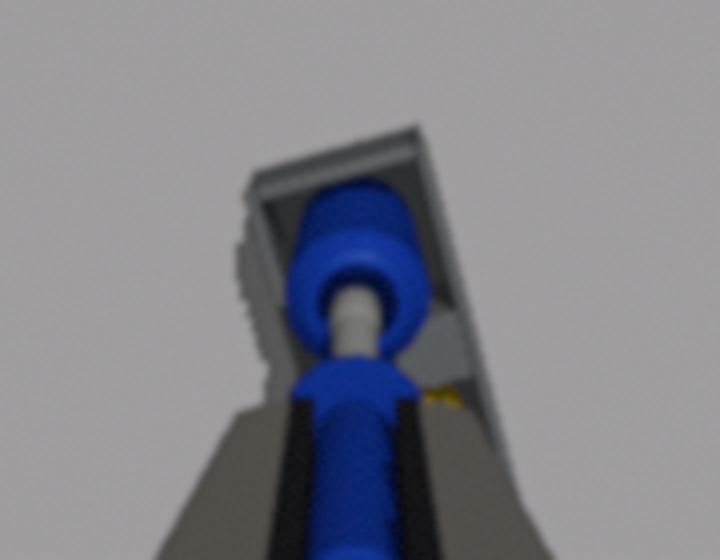

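The head tip at (355,290) is centred over the mouth once parallax is allowed for, so I'm inserting it.

{"name": "carry_out", "arguments": {"moves": [0,0,0.5,0,0,0,0,1,0,0,0,0,1.5,0,0,0,0,2,0,0,0,0,2.5,0,0,0,0,3,0,0,0,0,3,0,0,0,0,3,0,0]}}

```text
t: 51.2
tool_pos: [0.4292, -0.1672, 0.1469]
orientation: [-0.0, 0.707, 0.707, -0.0]
ft_force: [-0.7, -1.1, 0.1]
width: 0.135
finger_force: 15.0
```

{"name": "carry_out", "arguments": {"moves": [0,0,1,0,0,0,0,2,0,0,0,0,3,0,0,0,0,3.8,0,0,0,0,4.3,0,0,0,0,4.6,0,0,0,0,4.7,0,0,0,0,4.7,0,0]}}

```text
t: 52.0
tool_pos: [0.4309, -0.1687, 0.103]
orientation: [0.002, 0.707, 0.707, -0.0]
ft_force: [-3.8, 2.2, 17.9]
width: 0.138
finger_force: 15.0
```

{"name": "carry_out", "arguments": {"moves": [0,0,0,0,0.25,0,0,0,0,0.35,0,0,0,0,0.35,0,0,0,0,0.35,0,0,-5,0,0.35,0,0,-10,0,0.35,0,0,-14,0,0.35,0,0,-14,0,0.35]}}

```text
t: 52.8
tool_pos: [0.4321, -0.1692, 0.2464]
orientation: [0.006, 0.707, 0.707, 0.001]
ft_force: [1.8, -0.9, 0.8]
width: 0.352
finger_force: 0.0
```

Run:
```python
from h import *
home('blue',.43,-.167)
```

```text
blue top z [0.144  0.1452] top xy [ 0.4288 -0.1657] n 144
```

{"name": "carry_out", "arguments": {"moves": [5,0,-2,0,0.4,10,0,-2,0,0.4,15,0,-2,0,0.4,20,0,-2,0,0.4,25,0,-2,0,0.4,25,0,-2,0,0.4,25,0,-2,0,0.4,25,0,-2,0,0.4]}}

```text
t: 53.65
tool_pos: [0.429, 0.0818, 0.2588]
orientation: [-0.001, 0.708, 0.707, -0.001]
ft_force: [-0.5, 0.1, -0.4]
width: 0.404
finger_force: 0.0
```

Run:
```python
from h import *
caddy();c=cam('top');P=cloud(c);M=masks(c);c2=cam('scene');P2=cloud(c2);M2=masks(c2)
for k in('red','yellow','blue'):
    for Q,m in((P,M),(P2,M2)):
        q=Q[m[k]];q=q[q[:,2]<.3];t=q[q[:,2]>.13];r=q[(q[:,2]>.09)&(q[:,2]<.1)];print(k,len(q),'handle top',t[:,2].max().round(4) if len(t) else None,t.mean(0).round(4),'n',len(t))
for nm,(x0,y0,x1,y1),zlo,zhi in(('tumbler',(145,125,195,170),.05,.12),('cup',(455,140,510,190),.06,.1),('pill',(270,100,365,140),.015,.04)):
    p=P[y0:y1,x0:x1].reshape(-1,3);q=p[(p[:,2]>zlo)&(p[:,2]<zhi)];print(nm,cv2.minAreaRect((q[:,:2]*1000).astype(np.float32))[0])
for k in('green','turq'):print(k,[b[0] for b in blobs(M[k])])
```

```text
caddy [ 0.4503 -0.2289] 14.8 59.4 183.6 comps [array([ 0.4336, -0.1661]), array([ 0.4503, -0.2289]), array([ 0.4669, -0.2918])]
red 289 handle top 0.1464 [ 0.4637 -0.2914  0.1416] n 36
red 294 handle top 0.1438 [ 0.4688 -0.2888  0.1388] n 26
yellow 256 handle top 0.1468 [ 0.4475 -0.2292  0.1426] n 38
yellow 251 handle top 0.1443 [ 0.4524 -0.2277  0.1384] n 23
blue 132 handle top 0.1473 [ 0.4274 -0.1659  0.1428] n 35
blue 71 handle top 0.1446 [ 0.4328 -0.1634  0.1394] n 18
tumbler (703.1515502929688, 349.4354248046875)
cup (687.9381103515625, -356.79644775390625)
pill (793.4485473632812, 21.875579833984375)
green [array([450.9, 114. ]), array([229.2, 208.7])]
turq [array([202.9, 207.1]), array([204.7, 213.8])]
```

All three brushes are home, the caddy is in place and the bystanders have not moved. Handing in.

```bash
python3 -c "
from station import manip
print(manip.job_done())"
```

```text
the job is handed in; nothing more can be done
None
```

All three brushes (blue, yellow and red) are packed head first in their matching tubes, upright in the caddy, with their collars on the rims. The bystanders and look-alikes were not disturbed, and the job was handed in at about 54 s on the robot's clock; no verdict came back.

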